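Lock the wire spool on its flatted spindle with the shaft collar

TASK

The wire spool on the dereeler stand is loose. Push it back against its flange with the steel collar, turn the collar so that its thumb set screw faces the flat milled in the shaft, and tighten the screw by feel, down between the shoulders onto the flat, so that the collar locks the spool: finger tight, not forced. Leave the other things on the bench alone.

Things in the scene. Friction and masses are not known exactly. Their poses are not given: they have to be found in the camera images.
- stand: aluminium dereeler stand, fixed on the bench: base plate 150 x 90 x 12 mm, bearing block 52 mm wide and 104 mm high. Origin: on the bench, under the block's front face. A steel spindle of 30 mm diameter sticks out of that face along the stand's -x axis (yaw 0: towards the robot), its axis 78 mm above the bench, its nose 98 mm in front of the block. A brake keeps it from turning
- seat (a point): the point on the spindle axis where the collar's middle is when spool and collar are home (38 mm in front of the block); axes as the stand's. The spindle has a flat milled along its length, 13 mm wide, sunk between two shoulders, to be seen on the bare nose. It looks up, but up to 0.45 rad to either side, and its floor is 9.4 to 11.4 mm from the axis: neither is measured, feel (or see) it
- spool: white wire spool, 50 mm diameter, 25 mm wide, on the spindle, sliding along it with about 1 N of drag; 4 to 10 mm off its flange at the start. Origin: middle of its rear face, on the spindle axis; it is home when this is 5 mm in front of the stand's origin (stand x = -0.005). Its flanges bear at most 40 N. (A tall machine fills the left of the bench: pass it on the robot side)
- collar: dark steel shaft collar in front of the spool, 48 mm diameter, 16 mm wide. Origin: its middle, on the spindle axis; x as the stand's, z out along the set screw. With the screw loose it slides (about 1.2 N of drag) and turns (0.05 N m, up to 1.1 rad from upright) on the spindle. At the start it is 4 mm or more clear of the spool and leans 0.45 to 0.75 rad to the stand's -y side
- thumb_head: round knurled steel thumb head of the collar's set screw, 22 mm diameter, 16 mm high. Origin: its middle, 40 mm from the spindle axis; z outward along the screw. It is captive: it turns in place and drives the set screw in and out. Below it a 17 mm boss; spool, collar and boss stay within 28 mm of the spindle axis, so fingers have room beside and just under the head
- set_screw: the set screw inside the collar. Origin: middle of its flat dog point (10 mm wide), 15.2 to 16 mm from the spindle axis at the start; z outward. Tight in the flat it ends 8.9 to 11.2 mm from the axis; on a shoulder or the round of the shaft it stops at 12.3 to 15 mm. It goes in if it points at the middle of the flat within about 0.15 rad; further off it rests on a shoulder and pushes the collar towards the flat
- head_top (a point): middle of the head's end face, 8 mm outward from its origin; z as the head's. Clockwise, seen on the head, tightens: a steep thread, 3 mm per radian, up to 2.2 rad until it bites. Turning has a steady friction of 0.06 N m. As it bites the torque rises by 0.25 N m per radian: finger tight is 0.05 to 0.12 N m more than free turning (0.2 to 0.5 rad past first touch), 0.18 N m more bruises the shaft

How it is judged:
On the way, in this order (a step that is already met when the one before it is completed fails the run):
1. the spool is pushed home against its flange with the collar against it (x of spool in the frame of stand above -0.0065 m and x of collar in the frame of stand above -0.04 m), for 0.2 s.
2. the set screw is tight, its point down on the flat (all of step 1 and z of set_screw in the frame of collar below 0.0118 m and contact force between set_screw and stand above 10 N), for 0.2 s.
At the end, for the whole second after the job is handed in: spool within 1.5 mm and collar within 2 mm of home; the screw's dog point within 11.8 mm of the spindle axis (between the shoulders, down in the flat) and pressing on the shaft with 10 N or more (all of step 2); the robot touches nothing.
It fails at once if the set screw is forced: its point presses on the shaft with more than 60 N (contact force between set_screw and stand above 60 N).
It fails at once if the spool is squeezed by the collar with more than 40 N (contact force between collar and spool above 40 N).
It fails at once if another thing on the bench is pushed more than 30 mm (distance of any of tweezers, weight, hex_key_set, loupe, flux_vial, gold_spool, gel_box, chip_tray, wash_bottle, probe_case from where it was at the start of the episode above 0.03 m).
It also fails if it takes over 72 s, if anything falls off the work surface, if the arm or the gripper's body presses on something with over 40 N, if the wrist force passes 120 N, or if a joint passes its speed limit or range.

ROBOT

A 6-joint arm with a two-finger parallel gripper is mounted at the origin on a cart in front of the work surface, level with it; the furniture and walls round the work are solid. World frame = base frame: x ahead of the robot, y to its left, z up, the work surface at z = 0. Lengths are in m, angles in rad, forces in N, time in s.
With the tool pointing down it reaches from about 0.35 to 0.975 m from the base axis. Payload 4.9 kg.
Tool frame: the origin (TCP) lies at the very end of the fingers, on their centre line; the grasp point (between the pads) lies 19 mm behind it (ctrl.grasp_offset is the distance from the TCP to the grasp point, in m); y points along the fingers, z is the direction in which the jaws open and shut, and the axes are right-handed (so a half turn about y gives the same grasp; the last joint's range is limited). The gripper opens to 85 mm and grips with 20 to 120 N. Pads are 22 mm wide; open, the fingers measure 114 mm over their backs; the gripper's body (76 mm by 85 mm) begins 54 mm behind the grasp point. The pads swing forward as they close: fully open they stand 13 mm farther back than shut.
Start: joints at [1.078, 0.053, 1.613, -0, 1.476, -0.119], TCP at [0.228, 0.582, 0.231] pointing down, gripper open.
Joint ranges: [-3.01, 3.01], [-1.01, 2.22], [0.06, 2.58], [-1.02, 4.17], [0.09, 2.62], [-3.14, 3.14]. Speed limits (rad/s): [2.57, 2.57, 3.14, 3.14, 3.14, 3.14].

INTERFACE

Orientations are given as a rotation vector (axis times angle).
In Python, from station import ctrl, eyes, finish_job, find_in, regions_of, pinpoint gives the robot as it stands.
- The arm moves only by the tool play_rows, never from a script. Its argument "moves" is a list of rows, each an object of numbers: "x", "y", "z": the shift along the world's x, y, z in cm; "turn": the turn about the world's z in degrees; "jaw": the finger opening in cm, from 0 to 8.54. A call has 1 to 8 rows; each row shifts and turns the commanded pose from where the row before left it; what a row does not reach is not made up. A row lasts 1/12 s, in which the tool goes at most 41.7 mm and 7.16 degrees, less where a joint would pass 70% of its speed; a pose out of reach is approached as far as the arm can. A call is refused whole if a number of a shift passes 4.17 or a number of a turn 7.16, either way. A call with a gripper value outside its range is refused whole. The fingers move at their own pace and stop on an object; "squeeze" is the grip in N (left out, the last holds). Time passes only in rows, so rows that do not move let the fingers close. It gives the time, the measured TCP pose, the force and the opening at its end, in the units of the state.
- ctrl.get_obs(): the state, without advancing time (a new reading comes with each control period).
- eyes.get_image(name): name is "side" or "top" or "wrist"; returns a dict with "img" (420x560x3 uint8, red, green, blue), "camera_matrix" (3x3 intrinsics, pixels), "cam_to_world" (4x4, takes a point from camera to world coordinates). Camera axes: x right, y up, looking along -z (the intrinsics and any distortion apply to the point x, -y, -z); pixel columns grow to the right and rows downward; lengths in m; the calibration is good to about 2 mm. A picture is of the moment at which its call begins. There is no depth.
- finish_job(): hands the job in, once; it reports no verdict.
Trained networks look in the newest picture that a camera, given by its name, has taken for a name from the list of things; names that differ only in an ending like _2 or _b are one class to them, and where a whole thing is asked for, a point or a joint stands for the part that bears it (a point fixed in the world has none). Each returns a list of dicts, best first, with "score" (0 to 1); they miss things now and then, are a little off and sometimes report something else, mostly with a low value. They report only what shows in the picture. A call takes as long as a camera call.
- find_in(camera, query): "point" ([column, row] in pixels, amid what is visible of it).
- regions_of(camera, query): "pixels" (420x560 bool, what is visible of it) and "point" ([column, row] in pixels, amid what is visible of it).
- pinpoint(camera, query): "point" ([column, row] in pixels: a listed point, or the origin of a listed thing).
The state is a dict: "t": time; "q": joint angles; "dq": joint speeds; "effort": joint torques, N m; "tool_pos": TCP position; "tool_rot": TCP orientation; "contact_force": force on the tool from outside, world axes, zero at the start; "wrist_torque": the same for the moment, N m; "opening": finger opening in m.
Only numpy, scipy, OpenCV 4.12 (cv2) and the standard library are available. Lean on these libraries where they do the work, as an engineer would, in place of code of your own. Each camera call takes 0.05 s, during which the arm holds its last target.

## Working session

There is one attempt and no reset: what is moved stays moved. The work goes in short steps, Python scripts to look and compute and a tool call to move; the robot and the scene stay as the last step left them, time stands still between calls to the robot, and variables do not carry over. Pictures are saved under pics/ and viewed, and the job is handed in when it is done.

Besides the shell and the picture viewer there is one more tool, called after "Call:" as name(argument=value, ...), one argument or row to a line, values as JSON. play_rows: Moves the arm, as the interface text tells. Its arguments: {"type":"object","properties":{"moves":{"type":"array"},"squeeze":{"type":"number"}},"required":["moves"]}

```bash
ls; mkdir -p pics; python3 - <<'E'
from station import ctrl, eyes, find_in, pinpoint
import cv2
o=ctrl.get_obs(); print(o, ctrl.grasp_offset)
for c in ["side","top","wrist"]:
    r=eyes.get_image(c); cv2.imwrite(f"pics/{c}0.png",r["img"][:,:,::-1])
    print(c,r["camera_matrix"].tolist(),r["cam_to_world"].round(4).tolist())
    for q in ["stand","seat","spool","collar","thumb_head","head_top","set_screw"]:
        print(q,[(p["point"],p["score"]) for p in pinpoint(c,q)[:2]])
E
```

```text
pics
{'t': 0.0, 'q': array([ 1.07802677e+00,  5.33387300e-02,  1.61431078e+00,  1.44897400e-05,
        1.47604482e+00, -1.18998858e-01]), 'dq': array([-3.66303796e-04,  3.31032088e-05, -1.09927508e-03,  7.33569139e-05,
        2.69947650e-04, -2.95478177e-06]), 'effort': array([-1.95716989e-04, -3.93664491e+01, -3.70185292e+01, -6.21177878e-05,
        6.78893208e-03, -9.66442030e-06]), 'tool_pos': array([0.22789449, 0.5812804 , 0.23006426]), 'tool_rot': array([-1.5528354 ,  0.29384168, -0.29282079]), 'contact_force': array([ 0.25055965, -0.16301954, -0.39178665]), 'wrist_torque': array([-0.0356713 , -0.01599306, -0.00295686]), 'opening': 0.08522445700500172} 0.0187
side [[414.46142957318006, 0.0, 276.7814945825935], [0.0, 414.46142957318006, 213.30510927193822], [0.0, 0.0, 1.0]] [[-0.1259, 0.7887, -0.6018, 0.0655], [-0.9919, -0.1116, 0.0611, -0.0403], [-0.019, 0.6046, 0.7963, 0.7827], [0.0, 0.0, 0.0, 1.0]]
stand [([265.1, 227.8], 0.79)]
seat [([263.4, 221.9], 0.63)]
spool [([260.3, 213.6], 0.64)]
collar [([261.5, 233.1], 0.89)]
thumb_head [([269.7, 222.9], 0.56)]
head_top [([271.0,
[... 171 characters left out ...]
.4371], [-0.9992, -0.0333, -0.0232, -0.0745], [-0.0286, 0.1734, 0.9844, 0.9368], [0.0, 0.0, 0.0, 1.0]]
stand [([292.2, 197.9], 0.95)]
seat [([287.6, 210.9], 0.87), ([289.1, 201.2], 0.68)]
spool [([286.6, 195.2], 0.73), ([298.2, 225.4], 0.28)]
collar [([287.0, 223.0], 0.72), ([292.0, 199.4], 0.41)]
thumb_head [([297.4, 223.1], 0.58)]
head_top [([297.3, 221.7], 0.73)]
set_screw []
wrist [[355.8806188646174, 0.0, 278.96410575639123], [0.0, 355.8806188646174, 205.13363095553783], [0.0, 0.0, 1.0]] [[0.3655, -0.8803, -0.3024, 0.1499], [0.9308, 0.3454, 0.1195, 0.6131], [-0.0008, -0.3251, 0.9457, 0.374], [0.0, 0.0, 0.0, 1.0]]
stand []
seat []
spool []
collar []
thumb_head []
head_top []
set_screw []
```

View pics/side0.png

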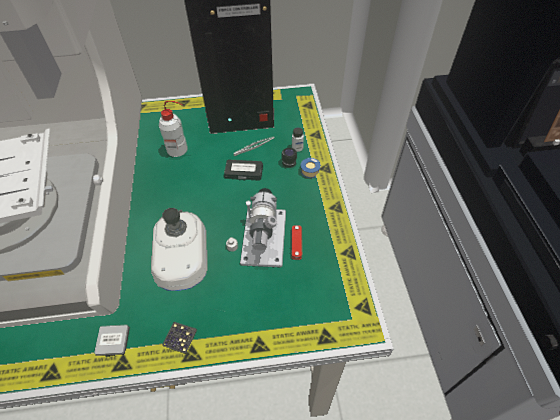

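View pics/top0.png

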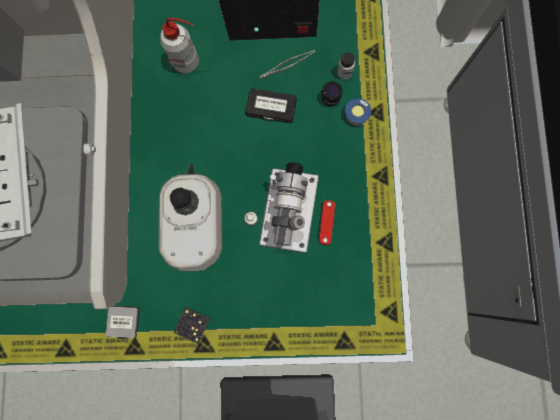

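View pics/wrist0.png

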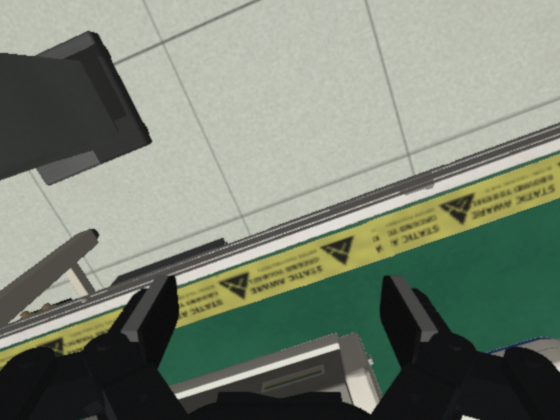

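```bash
python3 - <<'E'
import cv2
a=cv2.imread("pics/top0.png")[150:270,220:370]; cv2.imwrite("pics/top0z.png",cv2.resize(a,None,fx=5,fy=5,interpolation=cv2.INTER_CUBIC))
a=cv2.imread("pics/side0.png")[160:280,190:340]; cv2.imwrite("pics/side0z.png",cv2.resize(a,None,fx=5,fy=5,interpolation=cv2.INTER_CUBIC))
E
```

```text
(no output)
```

View pics/top0z.png

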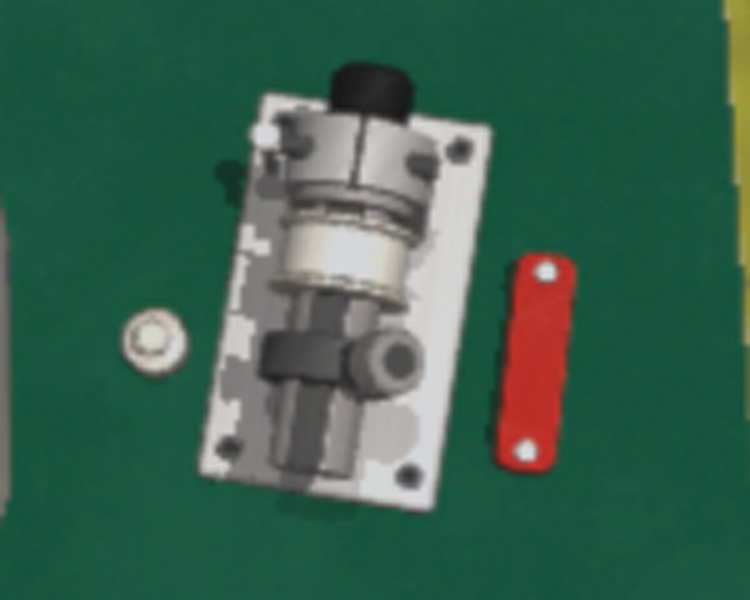

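View pics/side0z.png

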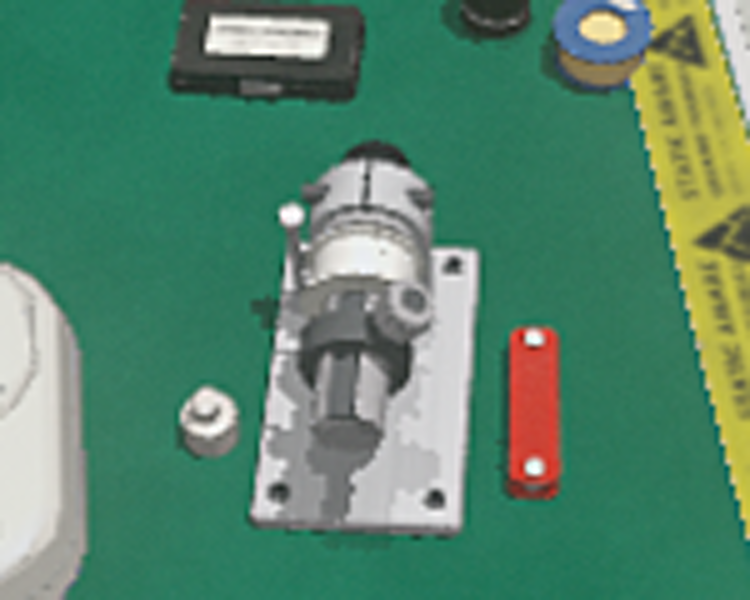

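```bash
cat > h.py <<'E'
import numpy as np
from station import ctrl, eyes, find_in, pinpoint, regions_of
def ray(r,p):
    K=r["camera_matrix"];T=r["cam_to_world"]
    d=np.array([(p[0]-K[0,2])/K[0,0],-(p[1]-K[1,2])/K[1,1],-1.])
    return T[:3,3],T[:3,:3]@d
def atz(r,p,z):
    o,d=ray(r,p); return o+d*(z-o[2])/d[2]
def proj(r,P):
    T=r["cam_to_world"];K=r["camera_matrix"]
    c=T[:3,:3].T@(np.asarray(P)-T[:3,3]); return np.array([K[0,2]+K[0,0]*c[0]/-c[2],K[1,2]-K[1,1]*c[1]/-c[2]])
def tri(r1,p1,r2,p2):
    o1,d1=ray(r1,p1);o2,d2=ray(r2,p2);d1=d1/np.linalg.norm(d1);d2=d2/np.linalg.norm(d2)
    s=np.linalg.lstsq(np.stack([d1,-d2],1),o2-o1,rcond=None)[0]
    a=o1+s[0]*d1;b=o2+s[1]*d2; return (a+b)/2,np.linalg.norm(a-b)
E
python3 - <<'E'
from h import *
t=eyes.get_image("top"); s=eyes.get_image("side")
tz=lambda u,v:(220+u/5-.4,150+v/5-.4); sz=lambda u,v:(190+u/5-.4,160+v/5-.4)
print("top plate",[atz(t,tz(*p),.012)[:2].round(4).tolist() for p in [(265,95),(490,127),(433,511),(200,474)]])
print("side plate",[atz(s,sz(*p),.012)[:2].round(4).tolist() for p in [(478,250),(462,530),(250,518)]])
# spindle nose: edges top
print("head",tri(t,(297.4,223.1),s,(269.7,222.9)),"top",tri(t,(297.3,221.7),s,(271,223.3)))
print("collar",tri(t,(287,223),s,(261.5,233.1)))
print("spool",tri(t,(286.6,195.2),s,(260.3,213.6)))
print("stand",atz(t,(292.2,197.9),0),atz(s,(265.1,227.8),0))
print("seat",tri(t,(287.6,210.9),s,(263.4,221.9)))
E
```

```text
top plate [[0.6694, -0.034], [0.6537, -0.1196], [0.508, -0.0925], [0.5245, -0.006]]
side plate [[0.656, -0.1205], [0.5076, -0.0929], [0.5259, -0.0036]]
head (array([ 0.54863848, -0.07612217,  0.11438649]), np.float64(0.002949809596730612)) top (array([ 0.55171079, -0.07747728,  0.10844215]), np.float64(9.793915773951753e-05))
collar (array([ 0.55500571, -0.05818558,  0.07296188]), np.float64(0.0026197079736873245))
spool (array([ 0.6042397 , -0.05992268,  0.07531081]), np.float64(0.000784893448994835))
stand [ 0.61316577 -0.06967571  0.        ] [ 0.61907608 -0.06837221  0.        ]
seat (array([ 0.57431923, -0.06241787,  0.08526056]), np.float64(0.0020701834341146533))
```

```bash
python3 - <<'E'
import cv2,numpy as np
a=cv2.imread("pics/top0.png")[215:250,265:305]; a=cv2.resize(a,None,fx=10,fy=10,interpolation=cv2.INTER_CUBIC)
b=cv2.imread("pics/side0.png")[215:255,245:285]; b=cv2.resize(b,None,fx=10,fy=10,interpolation=cv2.INTER_CUBIC)
c=np.zeros((400,800,3),np.uint8);c[:350,:400]=a;c[:400,400:]=b
c=cv2.convertScaleAbs(c,alpha=1.6)
cv2.imwrite("pics/nose.png",c)
E
```

```text
(no output)
```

View pics/nose.png

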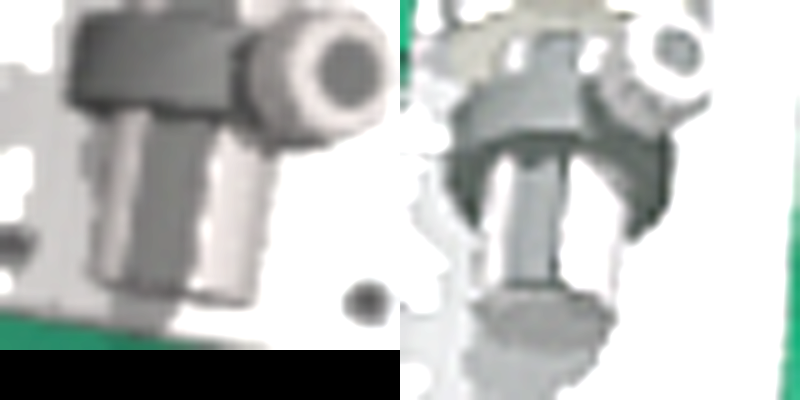

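```bash
cat > ov.py <<'E'
from h import *
import cv2,sys
def draw(r,img,x0,y0,f,ox,oy,yaw,th):
    ax=np.array([np.cos(yaw),np.sin(yaw),0]);ly=np.array([-np.sin(yaw),np.cos(yaw),0]);up=np.array([0,0,1.])
    O=np.array([ox,oy,0.])
    P=lambda x,y,z:tuple(int(v) for v in ((proj(r,O+ax*x+ly*y+up*z)-[x0,y0]+.5)*f).round())
    # circle at nose
    C=[P(-.098,.015*np.sin(a),.078+.015*np.cos(a)) for a in np.linspace(0,6.283,40)]
    for i in range(39): cv2.line(img,C[i],C[i+1],(0,0,255),1)
    # silhouettes & flat edges; th positive = towards -y
    cam=r["cam_to_world"][:3,3]-O; d=np.array([cam@ly,cam[2]-.078]); phi=np.arctan2(-d[0],d[1]); al=np.arccos(.015/np.hypot(*d))
    for a,c in [(phi+al,(255,255,0)),(phi-al,(255,255,0)),(th-.448,(0,255,0)),(th+.448,(0,255,0))]:
        cv2.line(img,P(-.098,-.015*np.sin(a),.078+.015*np.cos(a)),P(-.07,-.015*np.sin(a),.078+.015*np.cos(a)),c,1)
    for q in [((-.098,-.045),(-.098,.045))]: pass
    # block front face outline, 
    for a,b in [((-.026,0),(-.026,.104)),((-.026,.104),(.026,.104)),((.026,.104),(.026,0))]:
        cv2.line(img,P(0,*a),P(0,*b),(255,0,255),1)
E
python3 - <<'E'
from ov import *
rs={c:eyes.get_image(c) for c in ("top","side")}
rows=[]
for th in (0,-.15,-.3):
    row=[]
    for c,(x0,y0) in (("top",(260,180)),("side",(240,190))):
        a=rs[c]["img"][y0:y0+65,x0:x0+50,::-1]; a=cv2.resize(a,None,fx=6,fy=6,interpolation=cv2.INTER_CUBIC); a=cv2.convertScaleAbs(a,alpha=1.4)
        draw(rs[c],a,x0,y0,6,.6155,-.0683,-.187,th); row.append(a[:, 40:170] if 0 else a)
    rows.append(np.vstack(row))
im=np.hstack(rows); im=cv2.resize(im,(int(im.shape[1]*.88),int(im.shape[0]*.76)))
cv2.imwrite("pics/ov1.png",im); print(im.shape)
E
```

```text
(592, 792, 3)
```

View pics/ov1.png

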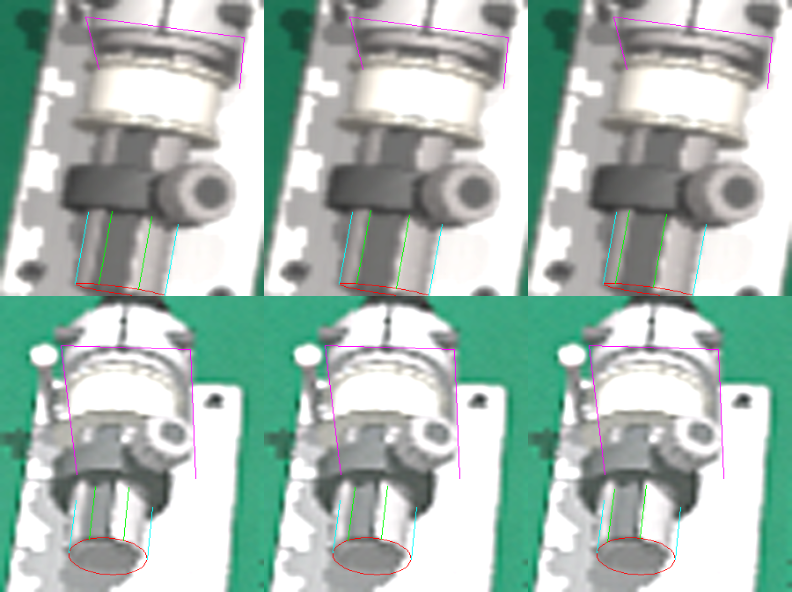

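```bash
python3 - <<'E'
from ov import *
rs={c:eyes.get_image(c) for c in ("top","side")}
rows=[]
for th in (-.1,-.2,-.3):
    row=[]
    for c,(x0,y0) in (("top",(268,222)),("side",(248,228))):
        a=rs[c]["img"][y0:y0+28,x0:x0+26,::-1]; a=cv2.resize(a,None,fx=10,fy=10,interpolation=cv2.INTER_CUBIC); a=cv2.convertScaleAbs(a,alpha=1.2)
        draw(rs[c],a,x0,y0,10,.6168,-.0690,-.187,th); row.append(a)
    rows.append(np.vstack(row))
im=np.hstack(rows); 
cv2.imwrite("pics/ov2.png",im); print(im.shape)
E
```

```text
(560, 780, 3)
```

View pics/ov2.png

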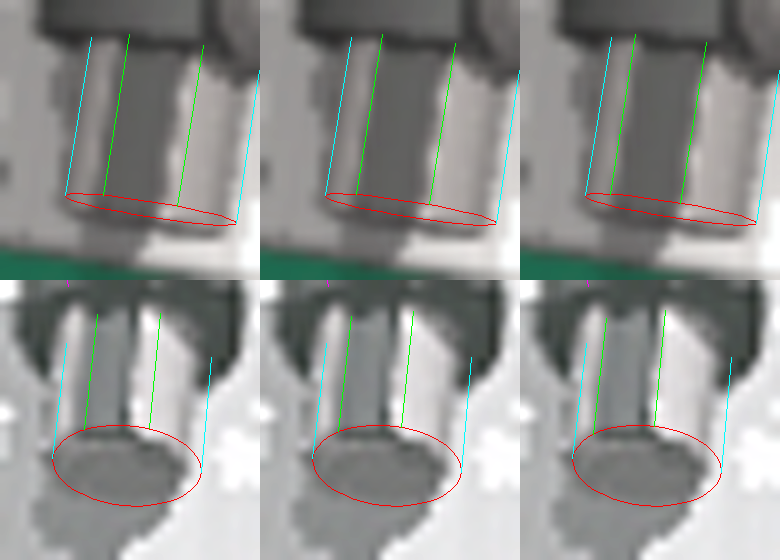

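```bash
python3 - <<'E'
from h import *
t=eyes.get_image("top"); s=eyes.get_image("side")
P,e=tri(t,(299.6,222.2),s,(272.6,219.4)); print(P,e)
O=np.array([.6168,-.069,0]);yaw=-.187
R=np.array([[np.cos(yaw),-np.sin(yaw),0],[np.sin(yaw),np.cos(yaw),0],[0,0,1]])
L=R.T@(P-O)-[0,0,.078];print(L,np.hypot(L[1],L[2]),np.arctan2(-L[1],L[2]))
for ph in (.45,.55,.65,.75):
  for x in (-.06,-.064):
    W=O+R@[x,-.048*np.sin(ph),.078+.048*np.cos(ph)]; print(ph,x,W.round(4),proj(t,W).round(1),proj(s,W).round(1))
o=ctrl.get_obs(); from scipy.spatial.transform import Rotation as Ro
print(Ro.from_rotvec(o["tool_rot"]).as_matrix().round(3))
for c in("top",):
  for q in ["wash_bottle","flux_vial","weight","loupe"]:
    print(q,[(p["point"],p["score"]) for p in find_in(c,q)[:2]])
E
```

```text
[ 0.54842411 -0.08097969  0.12541311] 0.0004986924688167544
[-0.06495669 -0.02448275  0.04741311] 0.05336111092247785 0.4766583000814955
0.45 -0.06 [ 0.554  -0.0784  0.1212] [297.7 219.3] [271.1 218.6]
0.45 -0.064 [ 0.55   -0.0776  0.1212] [297.4 221.6] [271.  220.2]
0.55 -0.06 [ 0.5532 -0.0825  0.1189] [300.2 219.9] [273.3 219.3]
0.55 -0.064 [ 0.5493 -0.0818  0.1189] [299.9 222.2] [273.2 221. ]
0.65 -0.06 [ 0.5524 -0.0864  0.1162] [302.6 220.5] [275.3 220.2]
0.65 -0.064 [ 0.5485 -0.0856  0.1162] [302.2 222.8] [275.2 221.8]
0.75 -0.06 [ 0.5518 -0.09    0.1131] [304.7 221. ] [277.2 221.2]
0.75 -0.064 [ 0.5478 -0.0892  0.1131] [304.4 223.4] [277.  222.8]
[[ 0.931 -0.     0.365]
 [-0.365 -0.     0.931]
 [-0.    -1.    -0.   ]]Traceback (most recent call last):
  File "<stdin>", line 14, in <module>
ValueError: it knows: collar, head_top, seat, set_screw, spool, stand, thumb_head
```

Call:
play_rows(
  moves=[
    {"x": 0.5,"y": -3.5,"turn": -3},
    {"x": 0.5,"y": -3.8,"turn": -4},
    {"x": 0.6,"y": -3.8,"turn": -4},
    {"x": 0.6,"y": -3.8,"turn": -4},
    {"x": 1,"y": -3.8,"turn": -4},
    {"x": 1,"y": -3.8,"turn": -4},
    {"x": 1,"y": -3.8,"turn": -4},
    {"x": 1,"y": -3.8,"turn": -4},
  ],
  squeeze=20,
)

```text
invalid input
```

Call:
play_rows(
  moves=[
    {"x": 1,"y": -3.8,"turn": -4},
    {"x": 1,"y": -3.8,"turn": -4},
    {"x": 1,"y": -3.8,"turn": -4},
    {"x": 1,"y": -3.8,"turn": -4},
    {"x": 1,"y": -3.8,"turn": -5},
    {"x": 1.5,"y": -3.8,"turn": -5},
    {"x": 2,"y": -3.5,"turn": -5},
    {"x": 2,"y": -3,"turn": -5},
  ],
)

```text
invalid input
```

Call:
play_rows(
  moves=[
    {"x": 0.5,"y": -3.5,"z": 0,"turn": -3,"jaw": 8.5},
  ],
  squeeze=20,
)

```text
t: 1.68
tool_pos: [0.2327, 0.5494, 0.2302]
tool_rot: [-1.545, 0.334, -0.332]
contact_force: [-0.5, -1.4, -0.6]
opening: 0.0848
```

Call:
play_rows(
  moves=[
    {"x": 0.5,"y": -3.8,"z": 0,"turn": -4,"jaw": 8.5},
    {"x": 0.6,"y": -3.8,"z": 0,"turn": -4,"jaw": 8.5},
    {"x": 0.6,"y": -3.8,"z": 0,"turn": -4,"jaw": 8.5},
    {"x": 1,"y": -3.8,"z": 0,"turn": -4,"jaw": 8.5},
    {"x": 1,"y": -3.8,"z": 0,"turn": -4,"jaw": 8.5},
    {"x": 1,"y": -3.8,"z": 0,"turn": -4,"jaw": 8.5},
    {"x": 1,"y": -3.8,"z": 0,"turn": -4,"jaw": 8.5},
  ],
)

```text
t: 2.27
tool_pos: [0.2901, 0.2792, 0.2314]
tool_rot: [-1.449, 0.715, -0.716]
contact_force: [1.9, -0.2, -1.1]
opening: 0.085
```

Call:
play_rows(
  moves=[
    {"x": 1,"y": -3.8,"z": 0,"turn": -4,"jaw": 8.5},
    {"x": 1,"y": -3.8,"z": 0,"turn": -4,"jaw": 7},
    {"x": 1,"y": -3.8,"z": 0,"turn": -4,"jaw": 6},
    {"x": 1,"y": -3.8,"z": 0,"turn": -4,"jaw": 5},
    {"x": 1,"y": -3.8,"z": 0,"turn": -5,"jaw": 4.5},
    {"x": 1.5,"y": -3.8,"z": 0,"turn": -5,"jaw": 4.5},
    {"x": 2,"y": -3.5,"z": 0,"turn": -5,"jaw": 4.5},
    {"x": 2,"y": -3,"z": 0,"turn": -5,"jaw": 4.5},
  ],
)

```text
t: 2.93
tool_pos: [0.3956, -0.0148, 0.2319]
tool_rot: [-1.218, 1.192, -1.195]
contact_force: [0.1, -0.2, 0.7]
opening: 0.0452
```

```bash
cat >> h.py <<'E'
from scipy.spatial.transform import Rotation as Ro
def head(o=None):
    o=o or ctrl.get_obs(); m=Ro.from_rotvec(o["tool_rot"]).as_matrix(); return np.degrees(np.arctan2(m[1,2],m[0,2]))
E
python3 -c "
from h import *
o=ctrl.get_obs();print(head(o),o['tool_pos'],o['q'])"
```

```text
1.2163681809463793 [ 0.39563933 -0.01479802  0.23187128] [-2.25812938e-01 -5.48835475e-01  2.11095624e+00 -1.40213617e-04
  1.57714154e+00 -2.47042836e-01]
```

Call:
play_rows(
  moves=[
    {"x": 3.5,"y": -1.4,"z": 0,"turn": -3,"jaw": 4.5},
    {"x": 4,"y": -1.6,"z": 0,"turn": -3,"jaw": 4.5},
    {"x": 4,"y": -1.6,"z": 0,"turn": -3,"jaw": 4.5},
    {"x": 3,"y": -1.2,"z": -2,"turn": -3,"jaw": 4.5},
    {"x": 1,"y": -0.4,"z": -3,"turn": 0,"jaw": 4.5},
    {"x": 0,"y": 0,"z": -2,"turn": 0,"jaw": 4.5},
    {"x": 0,"y": 0,"z": 0,"turn": 0,"jaw": 4.5},
  ],
)

```text
t: 3.52
tool_pos: [0.5449, -0.0727, 0.1554]
tool_rot: [-1.124, 1.351, -1.336]
contact_force: [-1.9, 0.1, -1.4]
opening: 0.0451
```

```bash
python3 - <<'E'
from h import *
import cv2
o=ctrl.get_obs();print(head(o),o['tool_pos'])
for c in ("wrist","top"):
    r=eyes.get_image(c); cv2.imwrite(f"pics/{c}1.png",r["img"][:,:,::-1])
    for q in ("thumb_head","head_top","collar"): print(c,q,[(p["point"],p["score"]) for p in pinpoint(c,q)[:2]])
E
```

```text
-10.450102608783853 [ 0.54485861 -0.07270494  0.15536641]
wrist thumb_head [([294.0, 241.7], 0.63)]
wrist head_top [([295.7, 258.3], 0.6), ([366.8, 193.9], 0.33)]
wrist collar [([289.1, 190.2], 0.84)]
top thumb_head []
top head_top []
top collar []
```

View pics/wrist1.png

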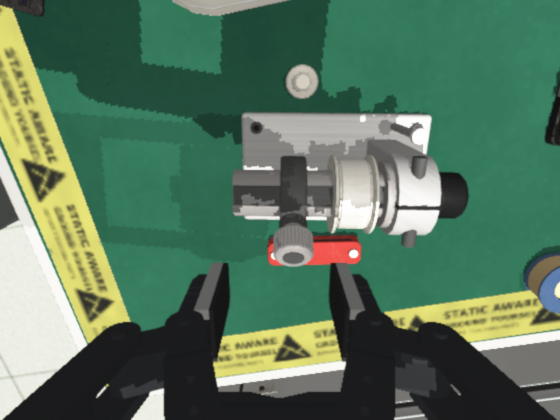

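```bash
python3 - <<'E'
from ov import *
w=eyes.get_image("wrist")
O=np.array([.6168,-.069,0]);yaw=-.187
R=np.array([[np.cos(yaw),-np.sin(yaw),0],[np.sin(yaw),np.cos(yaw),0],[0,0,1]])
for ph in (.45,.55,.65,.75):
    for rr in (.04,.048):
        W=O+R@[-.063,-rr*np.sin(ph),.078+rr*np.cos(ph)]; print(ph,rr,W.round(4),proj(w,W).round(1))
for n,l in dict(nose=[-.098,0,.078],colL=[-.063,0,.078],blk=[0,.026,.104],blk2=[0,-.026,.104],pc=[-.1075,.045,.012],pc2=[-.1075,-.045,.012]).items(): print(n,proj(w,O+R@l).round(1))
x0,y0=225,150
rows=[]
for th in (-.05,-.15,-.25):
    a=w["img"][y0:y0+85,x0:x0+130,::-1]; a=cv2.resize(a,None,fx=5,fy=5,interpolation=cv2.INTER_CUBIC)
    draw(w,a,x0,y0,5,*O[:2],yaw,th); rows.append(a[:,:400])
cv2.imwrite("pics/w1z.png",cv2.resize(np.hstack(rows),(800,283)))
a=w["img"][y0:y0+80,x0:x0+70,::-1];cv2.imwrite("pics/w1y.png",cv2.convertScaleAbs(cv2.resize(a,None,fx=7,fy=7,interpolation=cv2.INTER_CUBIC),alpha=1.7))
E
```

```text
0.45 0.04 [ 0.5517 -0.0744  0.114 ] [285.4 235.5]
0.45 0.048 [ 0.551  -0.0778  0.1212] [285.6 246.2]
0.55 0.04 [ 0.551  -0.0778  0.1121] [285.3 239.6]
0.55 0.048 [ 0.5502 -0.0819  0.1189] [285.4 251.1]
0.65 0.04 [ 0.5504 -0.0811  0.1098] [285.1 243. ]
0.65 0.048 [ 0.5495 -0.0858  0.1162] [285.3 255. ]
0.75 0.04 [ 0.5498 -0.0841  0.1073] [285.  245.8]
0.75 0.048 [ 0.5488 -0.0894  0.1131] [285.1 258.2]
nose [232.1 189.4]
colL [284.6 189.7]
blk [395.3 159.6]
blk2 [386. 242.]
pc [228.1 112.1]
pc2 [232.3 217.1]
```

View pics/w1z.png

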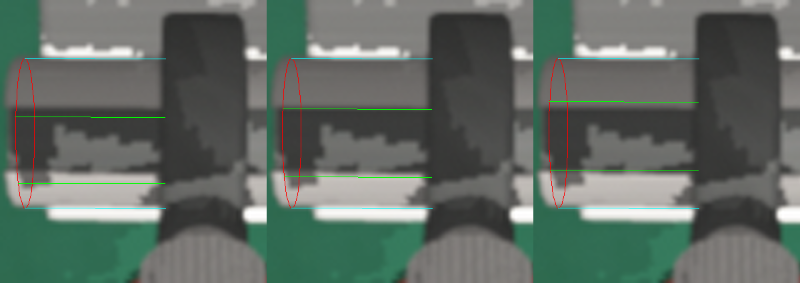

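View pics/w1y.png

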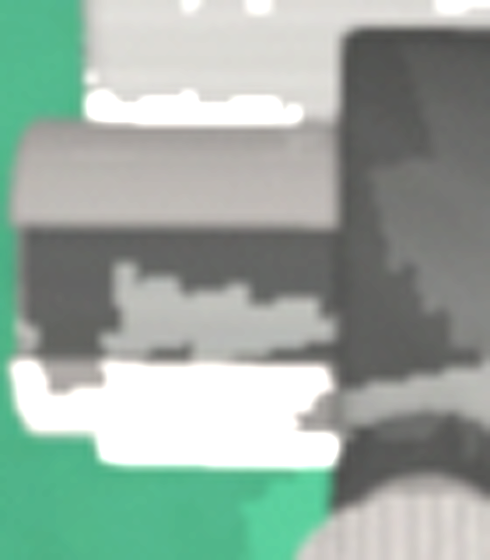

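Call:
play_rows(
  moves=[
    {"x": 0.5,"y": -0.4,"z": 0,"turn": 0,"jaw": 4.5},
    {"x": 0.5,"y": -0.4,"z": 0,"turn": 0,"jaw": 4.5},
    {"x": 0,"y": 0,"z": -1.5,"turn": 0,"jaw": 4.5},
    {"x": 0,"y": 0,"z": -1.5,"turn": 0,"jaw": 4.5},
    {"x": 0,"y": 0,"z": -1,"turn": 0,"jaw": 4.5},
    {"x": 0,"y": 0,"z": 0,"turn": 0,"jaw": 4.5},
  ],
)

```text
t: 4.47
tool_pos: [0.556, -0.0809, 0.1183]
tool_rot: [-1.121, 1.346, -1.339]
contact_force: [0.2, -0.1, -0.7]
opening: 0.045
```

```bash
python3 - <<'E'
from h import *
import cv2
o=ctrl.get_obs();print(head(o),o['tool_pos'])
r=eyes.get_image("wrist"); cv2.imwrite("pics/wrist2.png",r["img"][:,:,::-1])
for q in ("thumb_head","head_top","collar"): print(q,[(p["point"],p["score"]) for p in pinpoint("wrist",q)[:2]])
print(proj(r,o['tool_pos']+[0,0,.019]),proj(r,o['tool_pos']))
E
```

```text
-10.430236857921052 [ 0.55604859 -0.0809371   0.11831097]
thumb_head [([270.6, 267.9], 0.75)]
head_top [([267.5, 282.6], 0.66)]
collar [([272.5, 202.2], 0.86)]
[279.76116919 302.59964117] [279.88240028 278.27192691]
```

View pics/wrist2.png

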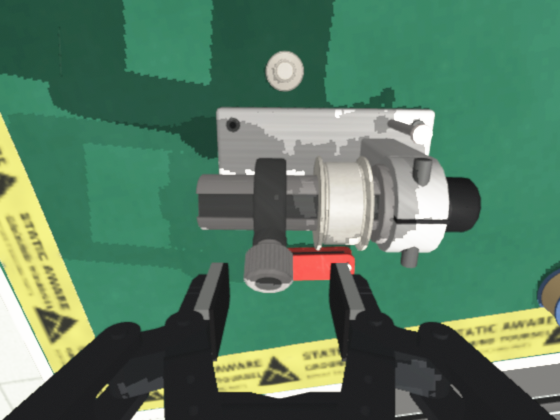

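Call:
play_rows(
  moves=[
    {"x": -0.5,"y": 0.3,"z": 0,"turn": 0,"jaw": 4.5},
    {"x": 0,"y": 0,"z": -0.6,"turn": 0,"jaw": 4.5},
    {"x": 0,"y": 0,"z": -0.6,"turn": 0,"jaw": 4.5},
    {"x": 0,"y": 0,"z": 0,"turn": 0,"jaw": 3.5},
    {"x": 0,"y": 0,"z": 0,"turn": 0,"jaw": 2.5},
    {"x": 0,"y": 0,"z": 0,"turn": 0,"jaw": 2},
    {"x": 0,"y": 0,"z": 0,"turn": 0,"jaw": 2},
    {"x": 0,"y": 0,"z": 0,"turn": 0,"jaw": 1.8},
  ],
)

```text
t: 5.33
tool_pos: [0.5523, -0.078, 0.1089]
tool_rot: [-1.118, 1.343, -1.341]
contact_force: [-0.9, 0.2, -1.3]
opening: 0.021
```

```bash
python3 - <<'E'
from h import *
import cv2
o=ctrl.get_obs();print(head(o),o)
r=eyes.get_image("wrist"); cv2.imwrite("pics/wrist3.png",r["img"][:,:,::-1])
E
```

```text
-10.418330871092225 {'t': 5.3333, 'q': array([-2.73773218e-01,  1.90919670e-03,  1.87671430e+00,  7.07578246e-05,
        1.26379585e+00, -9.19603942e-02]), 'dq': array([ 0.00107437, -0.0001004 , -0.00090078, -0.00016187,  0.00022831,
       -0.00064447]), 'effort': array([-5.86921256e-02, -3.55618429e+01, -3.56461287e+01, -2.82710139e-02,
       -9.59856086e-02, -1.12419910e-02]), 'tool_pos': array([ 0.55229613, -0.07800849,  0.10890499]), 'tool_rot': array([-1.11808458,  1.34259868, -1.34134236]), 'contact_force': array([-0.9439502 ,  0.1768687 , -1.28416487]), 'wrist_torque': array([ 0.03971334,  0.05407222, -0.02831028]), 'opening': 0.020969337574826788}
```

View pics/wrist3.png

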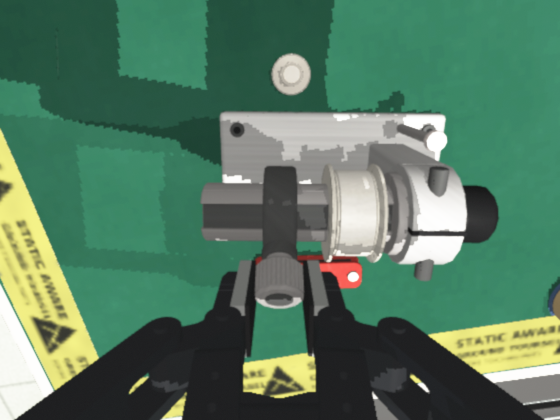

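Call:
play_rows(
  moves=[
    {"x": 0,"y": 0,"z": 0,"turn": 0,"jaw": 1.5},
    {"x": 0.2,"y": -0.04,"z": 0,"turn": 0,"jaw": 1.5},
    {"x": 0.2,"y": -0.04,"z": 0,"turn": 0,"jaw": 1.5},
    {"x": 0.2,"y": -0.04,"z": 0,"turn": 0,"jaw": 1.5},
    {"x": 0.2,"y": -0.04,"z": 0,"turn": 0,"jaw": 1.5},
    {"x": 0.2,"y": -0.04,"z": 0,"turn": 0,"jaw": 1.5},
    {"x": 0,"y": 0,"z": 0,"turn": 0,"jaw": 1.5},
  ],
)

```text
t: 5.97
tool_pos: [0.5629, -0.0801, 0.109]
tool_rot: [-1.117, 1.342, -1.342]
contact_force: [-0.2, 0.3, -5.0]
opening: 0.021
```

Call:
play_rows(
  moves=[
    {"x": 0.1,"y": -0.02,"z": 0,"turn": 0,"jaw": 1.5},
    {"x": 0.1,"y": -0.02,"z": 0,"turn": 0,"jaw": 1.5},
    {"x": 0.1,"y": -0.02,"z": 0,"turn": 0,"jaw": 1.5},
    {"x": 0.1,"y": -0.02,"z": 0,"turn": 0,"jaw": 1.5},
    {"x": 0.1,"y": -0.02,"z": 0,"turn": 0,"jaw": 1.5},
    {"x": 0,"y": 0,"z": 0,"turn": 0,"jaw": 1.5},
  ],
)

```text
t: 6.47
tool_pos: [0.5676, -0.081, 0.109]
tool_rot: [-1.118, 1.342, -1.341]
contact_force: [-0.2, 1.8, -5.7]
opening: 0.021
```

```bash
python3 - <<'E'
from h import *
import cv2
r=eyes.get_image("wrist"); cv2.imwrite("pics/wrist4.png",r["img"][:,:,::-1])
E
```

```text
(no output)
```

View pics/wrist4.png

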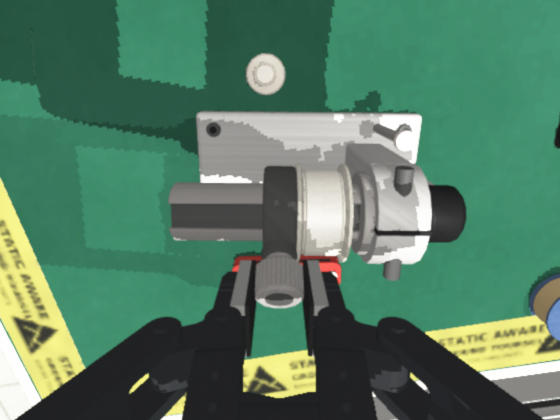

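Call:
play_rows(
  moves=[
    {"x": 0.1,"y": -0.02,"z": 0,"turn": 0,"jaw": 1.5},
    {"x": 0.1,"y": -0.02,"z": 0,"turn": 0,"jaw": 1.5},
    {"x": 0.1,"y": -0.02,"z": 0,"turn": 0,"jaw": 1.5},
    {"x": 0.05,"y": -0.01,"z": 0,"turn": 0,"jaw": 1.5},
    {"x": 0,"y": 0,"z": 0,"turn": 0,"jaw": 1.5},
  ],
)

```text
t: 6.93
tool_pos: [0.571, -0.0816, 0.109]
tool_rot: [-1.118, 1.342, -1.341]
contact_force: [-1.2, 1.6, -6.9]
opening: 0.0209
```

Call:
play_rows(
  moves=[
    {"x": 0.05,"y": -0.01,"z": 0,"turn": 0,"jaw": 1.5},
    {"x": 0.05,"y": -0.01,"z": 0,"turn": 0,"jaw": 1.5},
    {"x": 0,"y": 0,"z": 0,"turn": 0,"jaw": 1.5},
  ],
)

```text
t: 7.18
tool_pos: [0.572, -0.0819, 0.1091]
tool_rot: [-1.118, 1.342, -1.341]
contact_force: [-2.0, 2.7, -7.5]
opening: 0.0211
```

Call:
play_rows(
  moves=[
    {"x": 0.05,"y": -0.01,"z": 0,"turn": 0,"jaw": 1.5},
    {"x": 0.05,"y": -0.01,"z": 0,"turn": 0,"jaw": 1.5},
    {"x": 0,"y": 0,"z": 0,"turn": 0,"jaw": 1.5},
  ],
)

```text
t: 7.43
tool_pos: [0.573, -0.082, 0.1091]
tool_rot: [-1.118, 1.342, -1.341]
contact_force: [-1.1, 4.0, -7.2]
opening: 0.0209
```

Call:
play_rows(
  moves=[
    {"x": 0.05,"y": -0.01,"z": 0,"turn": 0,"jaw": 1.5},
    {"x": 0.05,"y": -0.01,"z": 0,"turn": 0,"jaw": 1.5},
    {"x": 0,"y": 0,"z": 0,"turn": 0,"jaw": 1.5},
  ],
)

```text
t: 7.68
tool_pos: [0.5737, -0.0822, 0.1091]
tool_rot: [-1.118, 1.343, -1.341]
contact_force: [-3.3, 4.2, -6.3]
opening: 0.0212
```

Call:
play_rows(
  moves=[
    {"x": 0.05,"y": -0.01,"z": 0,"turn": 0,"jaw": 1.5},
    {"x": 0,"y": 0,"z": 0,"turn": 0,"jaw": 1.5},
  ],
)

```text
t: 7.85
tool_pos: [0.5737, -0.0822, 0.109]
tool_rot: [-1.119, 1.344, -1.34]
contact_force: [-4.1, 5.4, -6.0]
opening: 0.0209
```

Call:
play_rows(
  moves=[
    {"x": 0.05,"y": -0.01,"z": 0,"turn": 0,"jaw": 1.5},
    {"x": 0,"y": 0,"z": 0,"turn": 0,"jaw": 1.5},
  ],
)

```text
t: 8.02
tool_pos: [0.5738, -0.0822, 0.109]
tool_rot: [-1.12, 1.345, -1.339]
contact_force: [-6.7, 4.1, -4.2]
opening: 0.0209
```

```bash
python3 - <<'E'
from h import *
import cv2
r=eyes.get_image("wrist"); a=r["img"][140:320,150:480,::-1]; cv2.imwrite("pics/wrist5.png",cv2.resize(a,None,fx=2.4,fy=2.4))
E
```

```text
(no output)
```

View pics/wrist5.png

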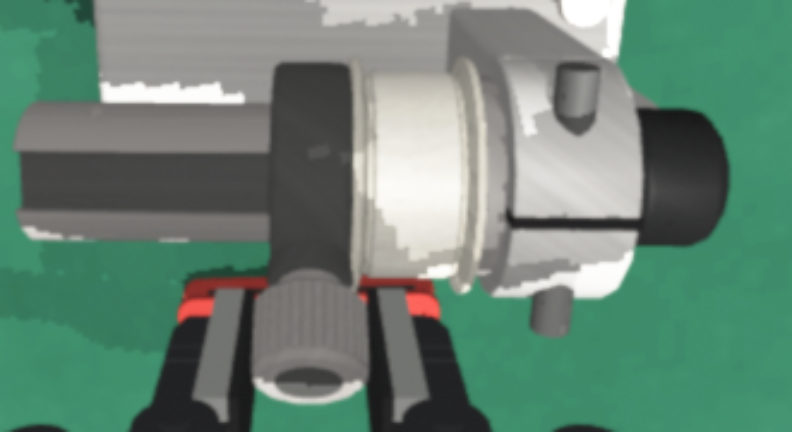

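Call:
play_rows(
  moves=[
    {"x": 0.06,"y": 0.32,"z": 0.19,"turn": 0,"jaw": 1.5},
    {"x": 0.06,"y": 0.34,"z": 0.16,"turn": 0,"jaw": 1.5},
    {"x": 0.07,"y": 0.35,"z": 0.13,"turn": 0,"jaw": 1.5},
    {"x": 0,"y": 0,"z": 0,"turn": 0,"jaw": 1.5},
  ],
)

```text
t: 8.4
tool_pos: [0.5755, -0.0731, 0.1137]
tool_rot: [-1.122, 1.344, -1.341]
contact_force: [-7.9, 1.1, -5.1]
opening: 0.0205
```

```bash
python3 - <<'E'
from h import *
import cv2
o=ctrl.get_obs();print(o["wrist_torque"],o["contact_force"],head(o))
r=eyes.get_image("wrist"); a=r["img"][140:320,150:480,::-1]; cv2.imwrite("pics/wrist6.png",cv2.resize(a,None,fx=2.4,fy=2.4))
E
```

```text
[ 0.08989506  1.15558725 -0.02622195] [-7.88041428  1.12424298 -5.09741103] -10.397078146847333
```

View pics/wrist6.png

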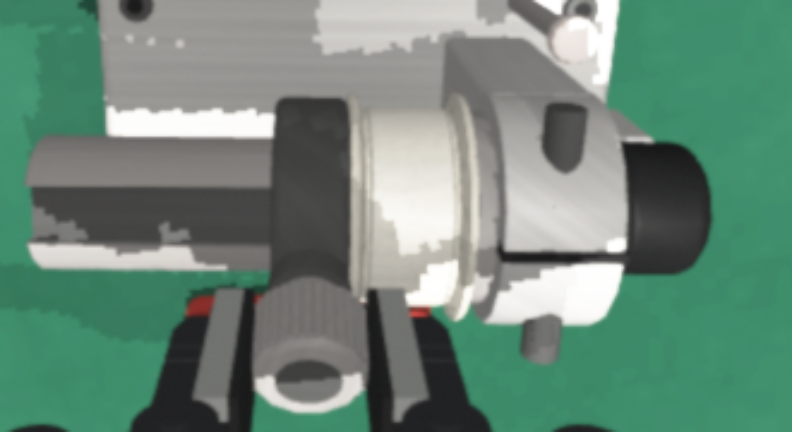

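Call:
play_rows(
  moves=[
    {"x": 0.06,"y": 0.36,"z": 0.09,"turn": 0,"jaw": 1.5},
    {"x": 0.06,"y": 0.37,"z": 0.06,"turn": 0,"jaw": 1.5},
    {"x": 0.06,"y": 0.37,"z": 0.02,"turn": 0,"jaw": 1.5},
    {"x": 0.07,"y": 0.37,"z": -0.01,"turn": 0,"jaw": 1.5},
    {"x": 0,"y": 0,"z": 0,"turn": 0,"jaw": 1.5},
  ],
)

```text
t: 8.87
tool_pos: [0.5783, -0.059, 0.1163]
tool_rot: [-1.123, 1.343, -1.343]
contact_force: [-8.0, 0.0, -1.0]
opening: 0.0209
```

```bash
python3 - <<'E'
from h import *
import cv2
o=ctrl.get_obs();print(o["wrist_torque"],o["contact_force"],head(o))
r=eyes.get_image("wrist"); a=r["img"][140:320,150:480,::-1]; cv2.imwrite("pics/wrist7.png",cv2.resize(a,None,fx=2.4,fy=2.4))
for q in ("thumb_head","head_top","collar"): print(q,[(p["point"],p["score"]) for p in pinpoint("wrist",q)[:2]])
O=np.array([.6168,-.069,0]);yaw=-.187
R=np.array([[np.cos(yaw),-np.sin(yaw),0],[np.sin(yaw),np.cos(yaw),0],[0,0,1]])
for l in ([-.098,.015,.078],[-.098,-.015,.078]): print(proj(r,O+R@l).round(1))
for ph in (.2,.1,0,-.1,-.2,-.3):
    print(ph,[proj(r,O+R@[-.038,-rr*np.sin(ph),.078+rr*np.cos(ph)]).round(1) for rr in (.04,.048)])
E
```

```text
[-0.18646771  1.42126216 -0.05799252] [-8.02836423  0.04882597 -1.03772716] -10.40684489415565
thumb_head [([277.5, 289.7], 0.57)]
head_top [([279.6, 299.8], 0.65)]
collar [([277.5, 248.7], 0.64)]
[173.4 221.1]
[178.2 269.6]
0.2 [array([283.4, 299.3]), array([283.5, 312.6])]
0.1 [array([283.4, 292.6]), array([283.6, 304.4])]
0 [array([283.5, 285.3]), array([283.7, 295.3])]
-0.1 [array([283.6, 277.4]), array([283.8, 285.4])]
-0.2 [array([283.7, 268.9]), array([283.9, 274.8])]
-0.3 [array([283.7, 260.2]), array([284. , 263.8])]
```

View pics/wrist7.png

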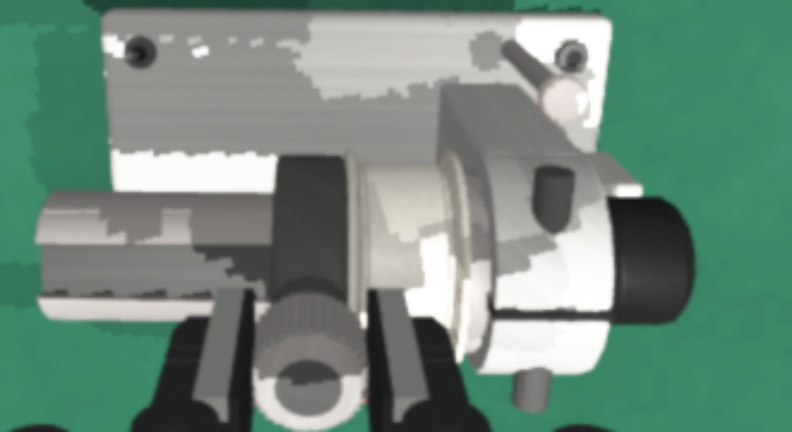

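```bash
python3 - <<'E'
from h import *
import cv2
r=eyes.get_image("wrist"); a=r["img"][210:285,160:270,::-1]; cv2.imwrite("pics/wrist8.png",cv2.resize(a,None,fx=7,fy=7,interpolation=cv2.INTER_CUBIC))
O=np.array([.6168,-.069,0]);yaw=-.187
R=np.array([[np.cos(yaw),-np.sin(yaw),0],[np.sin(yaw),np.cos(yaw),0],[0,0,1]])
x=-.085
f=lambda y,z:((proj(r,O+R@[x,y,.078+z])-[160,210]+.5)*7).round(0)
E=[f(.015*np.sin(a),.015*np.cos(a)) for a in np.linspace(0,6.28,200)]; print(min(e[1] for e in E),max(e[1] for e in E),E[0])
for th in (0,-.1,-.2,-.3):
    print(th,[f(-.015*np.sin(a),.015*np.cos(a)) for a in (th-.448,th+.448)],"floor",[f(-.0104*np.sin(th)+s*.0065*np.cos(th),.0104*np.cos(th)+s*.0065*np.sin(th)) for s in (1,-1)])
E
```

```text
69.0 447.0 [233. 345.]
0 [array([231., 257.]), array([244., 412.])] floor [array([241., 239.]), array([254., 392.])]
-0.1 [array([232., 237.]), array([241., 400.])] floor [array([242., 223.]), array([251., 384.])]
-0.2 [array([234., 217.]), array([238., 386.])] floor [array([244., 207.]), array([248., 374.])]
-0.3 [array([236., 197.]), array([236., 370.])] floor [array([246., 192.]), array([246., 362.])]
```

View pics/wrist8.png

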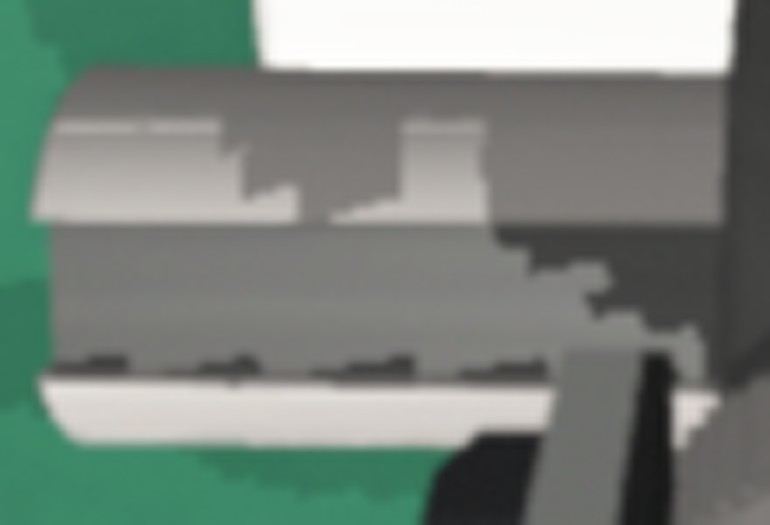

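Call:
play_rows(
  moves=[
    {"x": 0.06,"y": 0.33,"z": -0.01,"turn": 0,"jaw": 1.5},
    {"x": 0.06,"y": 0.33,"z": -0.02,"turn": 0,"jaw": 1.5},
    {"x": 0.06,"y": 0.32,"z": -0.04,"turn": 0,"jaw": 1.5},
    {"x": 0,"y": 0,"z": 0,"turn": 0,"jaw": 1.5},
  ],
)

```text
t: 9.45
tool_pos: [0.5802, -0.0494, 0.1158]
tool_rot: [-1.123, 1.343, -1.343]
contact_force: [-8.3, -1.9, -0.0]
opening: 0.0206
```

```bash
cat > look.py <<'E'
from h import *
import cv2,sys
o=ctrl.get_obs();print(o["t"],o["tool_pos"].round(4),o["wrist_torque"].round(3),o["contact_force"].round(1),head(o).round(1),o["q"][5].round(2))
r=eyes.get_image("wrist"); a=r["img"][180:340,130:430,::-1]; cv2.imwrite(f"pics/{sys.argv[1]}.png",cv2.resize(a,None,fx=2.6,fy=2.6))
for q in ("thumb_head","head_top","collar"): print(q,[(p["point"],p["score"]) for p in pinpoint("wrist",q)[:2]])
O=np.array([.6168,-.069,0]);yaw=-.187
R=np.array([[np.cos(yaw),-np.sin(yaw),0],[np.sin(yaw),np.cos(yaw),0],[0,0,1]])
for ph in (.1,0,-.1,-.2,-.3):
    print(ph,[proj(r,O+R@[-.038,-rr*np.sin(ph),.078+rr*np.cos(ph)]).round(1) for rr in (.04,.048)])
E
python3 look.py w9
```

```text
9.45 [ 0.5802 -0.0494  0.1158] [-0.147  1.491 -0.058] [-8.3 -1.9 -0. ] -10.4 -0.03
thumb_head [([278.5, 295.4], 0.87), ([277.4, 303.0], 0.25)]
head_top [([279.9, 304.2], 0.9)]
collar [([275.0, 263.0], 0.88), ([336.1, 265.1], 0.37)]
0.1 [array([283.2, 311.6]), array([283.3, 324. ])]
0 [array([283.3, 304.5]), array([283.4, 315.3])]
-0.1 [array([283.4, 296.9]), array([283.5, 305.7])]
-0.2 [array([283.4, 288.7]), array([283.6, 295.5])]
-0.3 [array([283.5, 280.1]), array([283.7, 284.7])]
```

View pics/w9.png

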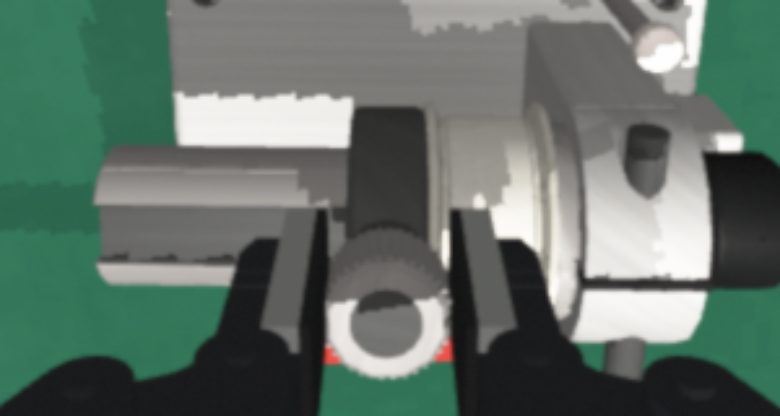

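Call:
play_rows(
  moves=[
    {"x": 0,"y": 0,"z": 0,"turn": 0,"jaw": 2.6},
    {"x": 0,"y": 0,"z": 0,"turn": 0,"jaw": 3.2},
    {"x": 0,"y": 0,"z": 0,"turn": 0,"jaw": 3.2},
    {"x": 0,"y": 0,"z": 0,"turn": 0,"jaw": 3.2},
  ],
)

```text
t: 9.98
tool_pos: [0.583, -0.0487, 0.1169]
tool_rot: [-1.115, 1.338, -1.345]
contact_force: [0.4, -0.2, 0.2]
opening: 0.0316
```

Call:
play_rows(
  moves=[
    {"x": -0.2,"y": -0.4,"z": 0,"turn": 0,"jaw": 3.2},
    {"x": -0.2,"y": -0.4,"z": -0.2,"turn": 0,"jaw": 3.2},
    {"x": 0,"y": 0,"z": -0.3,"turn": 0,"jaw": 3.2},
    {"x": 0,"y": 0,"z": 0,"turn": 0,"jaw": 3.2},
  ],
)

```text
t: 10.32
tool_pos: [0.5768, -0.0563, 0.1092]
tool_rot: [-1.118, 1.343, -1.342]
contact_force: [-1.2, 0.1, 0.7]
opening: 0.0316
```

```bash
python3 look.py w10
```

```text
10.3167 [ 0.5768 -0.0563  0.1092] [ 0.016 -0.03  -0.076] [-1.2  0.1  0.7] -10.5 -0.04
thumb_head [([283.6, 288.4], 0.96), ([286.9, 254.7], 0.49)]
head_top [([283.7, 296.9], 0.74)]
collar [([280.2, 258.4], 0.72)]
0.1 [array([288.2, 306.4]), array([288.6, 319.3])]
0 [array([288.3, 298.9]), array([288.8, 310. ])]
-0.1 [array([288.5, 290.7]), array([288.9, 299.7])]
-0.2 [array([288.5, 282. ]), array([289.1, 288.8])]
-0.3 [array([288.6, 273. ]), array([289.1, 277.3])]
```

View pics/w10.png

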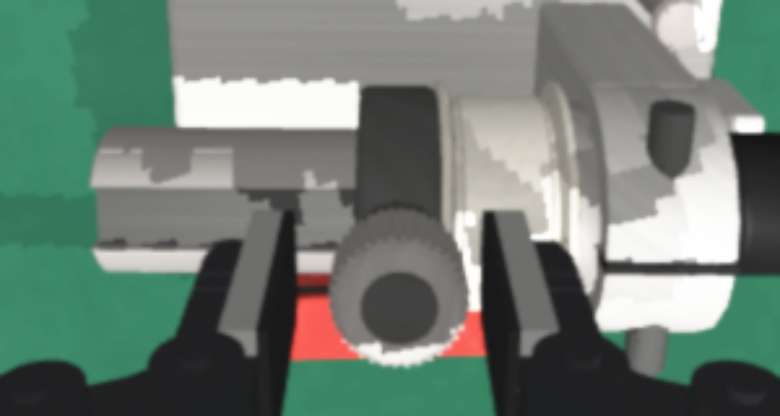

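Call:
play_rows(
  moves=[
    {"x": 0.15,"y": 0,"z": 0.15,"turn": 0,"jaw": 2.6},
    {"x": 0,"y": 0,"z": 0,"turn": 0,"jaw": 2},
    {"x": 0,"y": 0,"z": 0,"turn": 0,"jaw": 1.5},
    {"x": 0,"y": 0,"z": 0,"turn": 0,"jaw": 1.5},
    {"x": 0,"y": 0,"z": 0,"turn": 0,"jaw": 1.5},
    {"x": 0.03,"y": 0.15,"z": -0.02,"turn": 0,"jaw": 1.5},
    {"x": 0.03,"y": 0.15,"z": -0.03,"turn": 0,"jaw": 1.5},
    {"x": 0,"y": 0,"z": 0,"turn": 0,"jaw": 1.5},
  ],
)

```text
t: 11.18
tool_pos: [0.5792, -0.0534, 0.1114]
tool_rot: [-1.119, 1.341, -1.343]
contact_force: [-4.0, -2.0, 4.9]
opening: 0.021
```

```bash
python3 look.py w11
```

```text
11.1833 [ 0.5792 -0.0534  0.1114] [-0.392  0.853  0.034] [-4.  -2.   4.9] -10.4 -0.04
thumb_head [([278.0, 287.5], 0.58)]
head_top [([280.0, 296.6], 0.63)]
collar [([276.4, 259.4], 0.81)]
0.1 [array([283.8, 309.7]), array([284. , 322.5])]
0 [array([283.9, 302.4]), array([284.1, 313.4])]
-0.1 [array([283.9, 294.4]), array([284.2, 303.5])]
-0.2 [array([284. , 285.9]), array([284.3, 292.8])]
-0.3 [array([284.1, 277.1]), array([284.4, 281.6])]
```

View pics/w11.png

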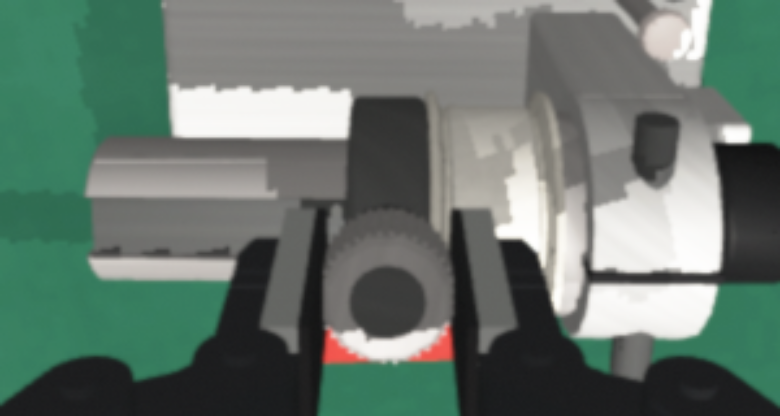

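Call:
play_rows(
  moves=[
    {"x": 0.02,"y": 0.1,"z": -0.02,"turn": 0,"jaw": 1.5},
    {"x": 0,"y": 0,"z": 0,"turn": -4,"jaw": 1.5},
    {"x": 0,"y": 0,"z": 0,"turn": -4,"jaw": 1.5},
    {"x": 0,"y": 0,"z": 0,"turn": -4,"jaw": 1.5},
    {"x": 0,"y": 0,"z": 0,"turn": -4,"jaw": 1.5},
  ],
)

```text
t: 11.8
tool_pos: [0.5801, -0.0527, 0.1111]
tool_rot: [-0.952, 1.54, -1.544]
contact_force: [-3.3, -0.3, 4.8]
opening: 0.0213
```

```bash
python3 look.py w12
```

```text
11.8 [ 0.5801 -0.0527  0.1111] [-0.215  0.269  0.113] [-3.3 -0.3  4.8] -26.6 0.25
thumb_head [([278.2, 287.7], 0.66), ([280.4, 262.7], 0.29)]
head_top [([276.9, 297.1], 0.74), ([284.6, 258.4], 0.4)]
collar [([280.2, 265.1], 0.82)]
0.1 [array([290.7, 309.9]), array([291.8, 322.7])]
0 [array([288.4, 302.9]), array([288.9, 314. ])]
-0.1 [array([286. , 295.2]), array([285.9, 304.3])]
-0.2 [array([283.5, 287. ]), array([282.8, 294. ])]
-0.3 [array([281.1, 278.4]), array([279.7, 283.2])]
```

View pics/w12.png

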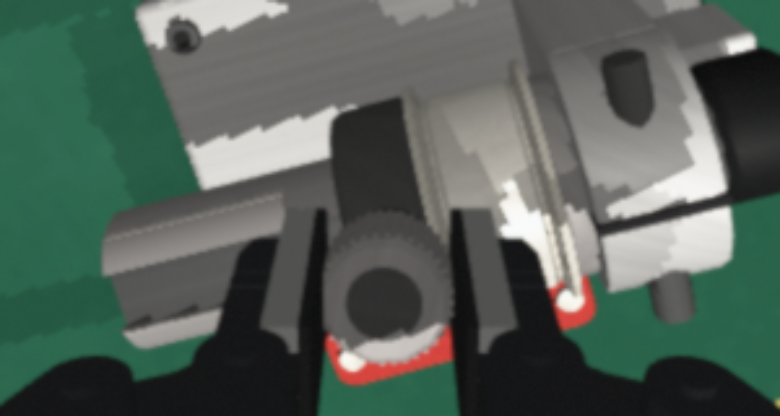

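Call:
play_rows(
  moves=[
    {"x": 0,"y": 0,"z": 0,"turn": -5,"jaw": 1.5},
    {"x": 0,"y": 0,"z": 0,"turn": -5,"jaw": 1.5},
    {"x": 0,"y": 0,"z": 0,"turn": -5,"jaw": 1.5},
  ],
)

```text
t: 12.25
tool_pos: [0.5806, -0.0528, 0.1114]
tool_rot: [-0.772, 1.717, -1.723]
contact_force: [-1.9, -2.2, 7.0]
opening: 0.0216
```

```bash
cat > st.py <<'E'
from h import *
o=ctrl.get_obs();print(o["t"],o["tool_pos"].round(4),"T",o["wrist_torque"].round(3),"F",o["contact_force"].round(1),"h",head(o).round(1),"q6",o["q"][5].round(2),"op",o["opening"].round(4),"eff6",o["effort"][5].round(3))
E
python3 st.py
```

```text
Traceback (most recent call last):
  File "st.py", line 2, in <module>
    o=ctrl.get_obs();print(o["t"],o["tool_pos"].round(4),"T",o["wrist_torque"].round(3),"F",o["contact_force"].round(1),"h",head(o).round(1),"q6",o["q"][5].round(2),"op",o["opening"].round(4),"eff6",o["effort"][5].round(3))
                                                                                                                                                                          ^^^^^^^^^^^^^^^^^^
AttributeError: 'float' object has no attribute 'round'
```

Call:
play_rows(
  moves=[
    {"x": 0,"y": 0,"z": 0,"turn": -5,"jaw": 1.5},
    {"x": 0,"y": 0,"z": 0,"turn": -5,"jaw": 1.5},
    {"x": 0,"y": 0,"z": 0,"turn": -5,"jaw": 1.5},
  ],
)

```text
t: 12.5
tool_pos: [0.5811, -0.0535, 0.112]
tool_rot: [-0.565, 1.884, -1.893]
contact_force: [-0.1, -6.0, 2.8]
opening: 0.0213
```

```bash
python3 st.py
```

```text
Traceback (most recent call last):
  File "st.py", line 2, in <module>
    o=ctrl.get_obs();print(o["t"],o["tool_pos"].round(4),"T",o["wrist_torque"].round(3),"F",o["contact_force"].round(1),"h",head(o).round(1),"q6",o["q"][5].round(2),"op",o["opening"].round(4),"eff6",o["effort"][5].round(3))
                                                                                                                                                                          ^^^^^^^^^^^^^^^^^^
AttributeError: 'float' object has no attribute 'round'
```

```bash
sed -i 's/o\["opening"\].round(4)/round(float(o["opening"]),4)/' st.py; python3 st.py; python3 look.py w13
```

```text
12.5 [ 0.5811 -0.0535  0.112 ] T [-1.319 -0.271  0.109] F [-0.1 -6.   2.8] h -56.6 q6 0.77 op 0.0213 eff6 -0.728
12.5 [ 0.5811 -0.0535  0.112 ] [-1.319 -0.271  0.109] [-0.1 -6.   2.8] -56.6 0.77
thumb_head [([281.3, 288.7], 0.68)]
head_top [([278.9, 297.0], 0.9)]
collar [([286.4, 259.2], 0.56)]
0.1 [array([300.6, 301.3]), array([303.1, 313.2])]
0 [array([294.3, 296.2]), array([295.2, 306.9])]
-0.1 [array([287.9, 290.6]), array([287.2, 299.9])]
-0.2 [array([281.5, 284.5]), array([279.1, 292.1])]
-0.3 [array([275.2, 278. ]), array([271.1, 283.9])]
```

View pics/w13.png

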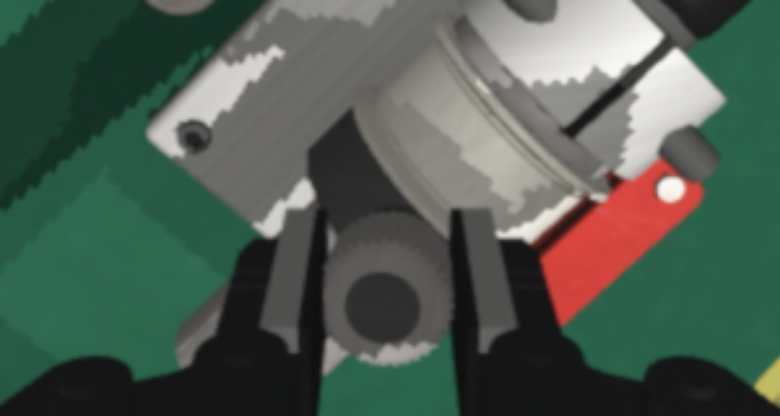

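Call:
play_rows(
  moves=[
    {"x": 0,"y": 0,"z": 0,"turn": 0,"jaw": 2.6},
    {"x": 0,"y": 0,"z": 0,"turn": 0,"jaw": 3},
    {"x": 0,"y": 0,"z": 0,"turn": 0,"jaw": 3},
  ],
)

```text
t: 12.95
tool_pos: [0.5793, -0.0514, 0.1101]
tool_rot: [-0.571, 1.889, -1.886]
contact_force: [-0.2, -0.8, 1.2]
opening: 0.0298
```

```bash
python3 st.py; python3 look.py w14
```

```text
12.95 [ 0.5793 -0.0514  0.1101] T [0.03  0.006 0.009] F [-0.2 -0.8  1.2] h -56.4 q6 0.77 op 0.0298 eff6 -0.005
12.95 [ 0.5793 -0.0514  0.1101] [0.03  0.006 0.009] [-0.2 -0.8  1.2] -56.4 0.77
thumb_head [([285.0, 289.4], 0.59)]
head_top [([281.4, 299.8], 0.85), ([295.0, 258.0], 0.37)]
collar [([293.0, 258.5], 0.6)]
0.1 [array([307. , 303.4]), array([309.7, 315.6])]
0 [array([300.7, 298.2]), array([301.8, 309.2])]
-0.1 [array([294.3, 292.5]), array([293.7, 302. ])]
-0.2 [array([287.8, 286.2]), array([285.6, 294.1])]
-0.3 [array([281.5, 279.6]), array([277.5, 285.7])]
```

View pics/w14.png

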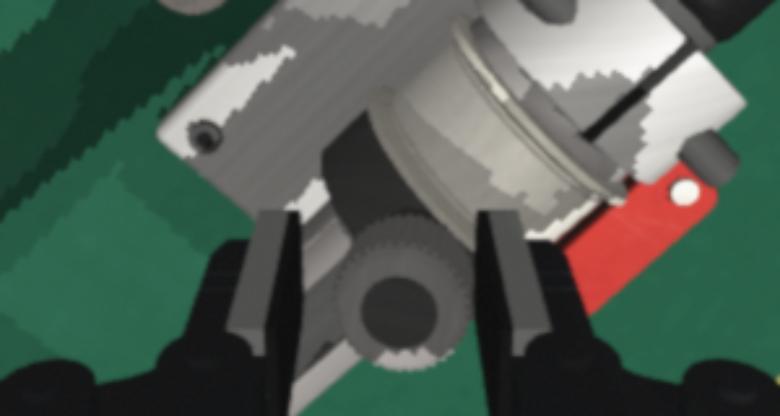

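Call:
play_rows(
  moves=[
    {"x": 0.1,"y": -0.2,"z": 0.1,"turn": 7,"jaw": 3.2},
    {"x": 0,"y": 0,"z": 0,"turn": 7,"jaw": 3.2},
    {"x": 0,"y": 0,"z": 0,"turn": 7,"jaw": 3.2},
    {"x": 0,"y": 0,"z": 0,"turn": 7,"jaw": 3.2},
    {"x": 0,"y": 0,"z": 0,"turn": 7,"jaw": 3.2},
    {"x": 0,"y": 0,"z": 0,"turn": 7,"jaw": 3.2},
    {"x": 0,"y": 0,"z": 0,"turn": 7,"jaw": 3.2},
    {"x": 0,"y": 0,"z": 0,"turn": 7,"jaw": 3.2},
  ],
)

```text
t: 13.82
tool_pos: [0.5805, -0.0538, 0.1116]
tool_rot: [-1.209, 1.21, -1.21]
contact_force: [-0.7, 0.1, -0.6]
opening: 0.032
```

Call:
play_rows(
  moves=[
    {"x": 0,"y": 0,"z": 0,"turn": 7,"jaw": 3.2},
    {"x": 0,"y": 0,"z": 0,"turn": 7,"jaw": 3.2},
    {"x": 0,"y": 0,"z": 0,"turn": 7,"jaw": 3.2},
    {"x": 0,"y": 0,"z": 0,"turn": 7,"jaw": 3.2},
    {"x": 0,"y": 0,"z": 0,"turn": 0,"jaw": 3.2},
    {"x": 0,"y": 0,"z": 0,"turn": 0,"jaw": 3.2},
  ],
)

```text
t: 14.32
tool_pos: [0.5805, -0.0539, 0.1117]
tool_rot: [-1.398, 0.85, -0.85]
contact_force: [1.1, 0.7, -0.2]
opening: 0.0319
```

```bash
python3 st.py; python3 look.py w15
```

```text
14.3167 [ 0.5805 -0.0539  0.1117] T [-0.017 -0.05  -0.048] F [ 1.1  0.7 -0.2] h 27.4 q6 -0.7 op 0.0319 eff6 -0.116
14.3167 [ 0.5805 -0.0539  0.1117] [-0.017 -0.05  -0.048] [ 1.1  0.7 -0.2] 27.4 -0.7
thumb_head [([277.1, 284.6], 0.79)]
head_top [([276.1, 294.3], 0.95)]
collar [([266.4, 255.7], 0.97)]
0.1 [array([263.1, 304.9]), array([261.2, 317.1])]
0 [array([268.6, 299.1]), array([268., 310.])]
-0.1 [array([274.1, 292.8]), array([275., 302.])]
-0.2 [array([279.6, 285.9]), array([281.9, 293.4])]
-0.3 [array([285. , 278.7]), array([288.8, 284.3])]
```

View pics/w15.png

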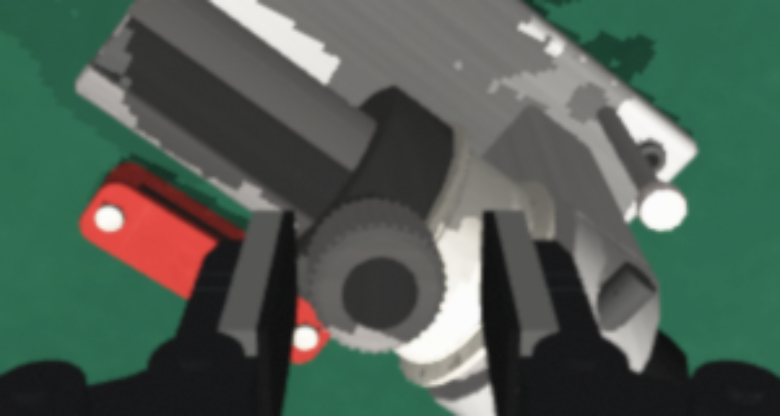

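Call:
play_rows(
  moves=[
    {"x": -0.15,"y": -0.08,"z": 0,"turn": 0,"jaw": 2.6},
    {"x": 0,"y": 0,"z": 0,"turn": 0,"jaw": 2},
    {"x": 0,"y": 0,"z": 0,"turn": 0,"jaw": 1.5},
    {"x": 0,"y": 0,"z": 0,"turn": 0,"jaw": 1.5},
    {"x": 0,"y": 0,"z": 0,"turn": 0,"jaw": 1.5},
  ],
)

```text
t: 14.93
tool_pos: [0.5789, -0.055, 0.1119]
tool_rot: [-1.4, 0.848, -0.848]
contact_force: [-1.2, -0.9, 1.8]
opening: 0.0214
```

```bash
python3 st.py; python3 look.py w16
```

```text
14.9333 [ 0.5789 -0.055   0.1119] T [-0.164  0.495 -0.044] F [-1.2 -0.9  1.8] h 27.6 q6 -0.7 op 0.0214 eff6 -0.028
14.9333 [ 0.5789 -0.055   0.1119] [-0.164  0.495 -0.044] [-1.2 -0.9  1.8] 27.6 -0.7
thumb_head [([279.2, 281.7], 0.65)]
head_top [([281.7, 292.3], 0.75)]
collar [([269.2, 255.7], 0.72)]
0.1 [array([267.5, 304. ]), array([265.8, 316.2])]
0 [array([273. , 298.3]), array([272.7, 309.1])]
-0.1 [array([278.5, 292. ]), array([279.7, 301.2])]
-0.2 [array([284.1, 285.1]), array([286.7, 292.6])]
-0.3 [array([289.5, 277.9]), array([293.5, 283.5])]
```

Call:
play_rows(
  moves=[
    {"x": 0,"y": 0,"z": 0,"turn": -5,"jaw": 1.5},
    {"x": 0,"y": 0,"z": 0,"turn": -5,"jaw": 1.5},
    {"x": 0,"y": 0,"z": 0,"turn": -5,"jaw": 1.5},
    {"x": 0,"y": 0,"z": 0,"turn": -5,"jaw": 1.5},
  ],
)

```text
t: 15.47
tool_pos: [0.579, -0.0549, 0.1116]
tool_rot: [-1.267, 1.114, -1.114]
contact_force: [-0.8, -1.3, -1.3]
opening: 0.0209
```

```bash
python3 st.py
```

```text
15.4667 [ 0.579  -0.0549  0.1116] T [-0.328  0.118  0.097] F [-0.8 -1.3 -1.3] h 7.4 q6 -0.35 op 0.0209 eff6 -0.785
```

Call:
play_rows(
  moves=[
    {"x": 0,"y": 0,"z": 0,"turn": -5,"jaw": 1.5},
    {"x": 0,"y": 0,"z": 0,"turn": -5,"jaw": 1.5},
    {"x": 0,"y": 0,"z": 0,"turn": -5,"jaw": 1.5},
  ],
)

```text
t: 15.72
tool_pos: [0.5789, -0.0549, 0.1115]
tool_rot: [-1.143, 1.307, -1.307]
contact_force: [-1.4, -1.6, 0.4]
opening: 0.0209
```

```bash
python3 st.py
```

```text
15.7167 [ 0.5789 -0.0549  0.1115] T [-0.267  0.216  0.069] F [-1.4 -1.6  0.4] h -7.6 q6 -0.09 op 0.0209 eff6 -0.791
```

Call:
play_rows(
  moves=[
    {"x": 0,"y": 0,"z": 0,"turn": -5,"jaw": 1.5},
    {"x": 0,"y": 0,"z": 0,"turn": -5,"jaw": 1.5},
  ],
)

```text
t: 15.88
tool_pos: [0.579, -0.055, 0.1114]
tool_rot: [-1.048, 1.432, -1.433]
contact_force: [-2.7, -2.2, -2.3]
opening: 0.021
```

```bash
python3 st.py
```

```text
15.8833 [ 0.579  -0.055   0.1114] T [-0.512  0.41   0.104] F [-2.7 -2.2 -2.3] h -17.6 q6 0.09 op 0.021 eff6 -0.715
```

Call:
play_rows(
  moves=[
    {"x": 0,"y": 0,"z": 0,"turn": -5,"jaw": 1.5},
    {"x": 0,"y": 0,"z": 0,"turn": -5,"jaw": 1.5},
  ],
)

```text
t: 16.05
tool_pos: [0.5789, -0.055, 0.1114]
tool_rot: [-0.942, 1.555, -1.555]
contact_force: [-2.2, -1.9, -0.2]
opening: 0.0212
```

```bash
python3 st.py
```

```text
16.05 [ 0.5789 -0.055   0.1114] T [-0.429  0.001  0.168] F [-2.2 -1.9 -0.2] h -27.6 q6 0.26 op 0.0212 eff6 -0.679
```

Call:
play_rows(
  moves=[
    {"x": 0,"y": 0,"z": 0,"turn": -2,"jaw": 1.5},
    {"x": 0,"y": 0,"z": 0,"turn": -2,"jaw": 1.5},
  ],
)

```text
t: 16.22
tool_pos: [0.579, -0.055, 0.1114]
tool_rot: [-0.898, 1.601, -1.602]
contact_force: [-2.1, -1.5, 1.0]
opening: 0.0213
```

```bash
python3 st.py
```

```text
16.2167 [ 0.579  -0.055   0.1114] T [-0.471  0.096  0.183] F [-2.1 -1.5  1. ] h -31.5 q6 0.33 op 0.0213 eff6 -0.1
```

Call:
play_rows(
  moves=[
    {"x": 0,"y": 0,"z": 0,"turn": -2,"jaw": 1.5},
  ],
)

```text
t: 16.3
tool_pos: [0.579, -0.0549, 0.1116]
tool_rot: [-0.874, 1.625, -1.626]
contact_force: [-2.9, -1.5, 1.2]
opening: 0.0208
```

```bash
python3 st.py
```

```text
16.3 [ 0.579  -0.0549  0.1116] T [-0.285  0.274  0.226] F [-2.9 -1.5  1.2] h -33.5 q6 0.36 op 0.0208 eff6 -0.175
```

Call:
play_rows(
  moves=[
    {"x": 0,"y": 0,"z": 0,"turn": -2,"jaw": 1.5},
  ],
)

```text
t: 16.38
tool_pos: [0.579, -0.0549, 0.1116]
tool_rot: [-0.85, 1.649, -1.649]
contact_force: [-3.6, -0.8, 0.9]
opening: 0.0212
```

```bash
python3 st.py
```

```text
16.3833 [ 0.579  -0.0549  0.1116] T [-0.325  0.138  0.231] F [-3.6 -0.8  0.9] h -35.5 q6 0.4 op 0.0212 eff6 -0.129
```

Call:
play_rows(
  moves=[
    {"x": 0,"y": 0,"z": 0,"turn": 0,"jaw": 1.5},
  ],
)

```text
t: 16.47
tool_pos: [0.579, -0.0549, 0.1116]
tool_rot: [-0.851, 1.648, -1.649]
contact_force: [-3.8, -0.8, 1.7]
opening: 0.0211
```

```bash
python3 st.py
```

```text
16.4667 [ 0.579  -0.0549  0.1116] T [-0.372  0.154  0.111] F [-3.8 -0.8  1.7] h -35.4 q6 0.4 op 0.0211 eff6 0.403
```

Call:
play_rows(
  moves=[
    {"x": 0,"y": 0,"z": 0,"turn": 0,"jaw": 1.5},
  ],
)

```text
t: 16.55
tool_pos: [0.579, -0.0549, 0.1116]
tool_rot: [-0.851, 1.647, -1.648]
contact_force: [-3.5, -2.1, 0.7]
opening: 0.0213
```

```bash
python3 st.py
```

```text
16.55 [ 0.579  -0.0549  0.1116] T [-0.343  0.202  0.191] F [-3.5 -2.1  0.7] h -35.3 q6 0.39 op 0.0213 eff6 0.178
```

Call:
play_rows(
  moves=[
    {"x": 0,"y": 0,"z": 0,"turn": 0,"jaw": 1.5},
  ],
)

```text
t: 16.63
tool_pos: [0.579, -0.0549, 0.1116]
tool_rot: [-0.851, 1.647, -1.648]
contact_force: [-2.6, -0.9, 0.2]
opening: 0.0212
```

```bash
python3 st.py; python3 look.py w17
```

```text
16.6333 [ 0.579  -0.0549  0.1116] T [-0.398  0.123  0.148] F [-2.6 -0.9  0.2] h -35.4 q6 0.39 op 0.0212 eff6 0.157
16.6333 [ 0.579  -0.0549  0.1116] [-0.398  0.123  0.148] [-2.6 -0.9  0.2] -35.4 0.39
thumb_head [([279.0, 281.7], 0.74)]
head_top [([275.4, 291.1], 0.6)]
collar [([282.5, 255.6], 0.85)]
0.1 [array([294. , 302.9]), array([295.5, 315.2])]
0 [array([290.3, 296.1]), array([290.9, 306.9])]
-0.1 [array([286.6, 288.8]), array([286.3, 297.7])]
-0.2 [array([282.9, 281. ]), array([281.5, 287.8])]
-0.3 [array([279.2, 272.7]), array([276.9, 277.5])]
```

View pics/w17.png

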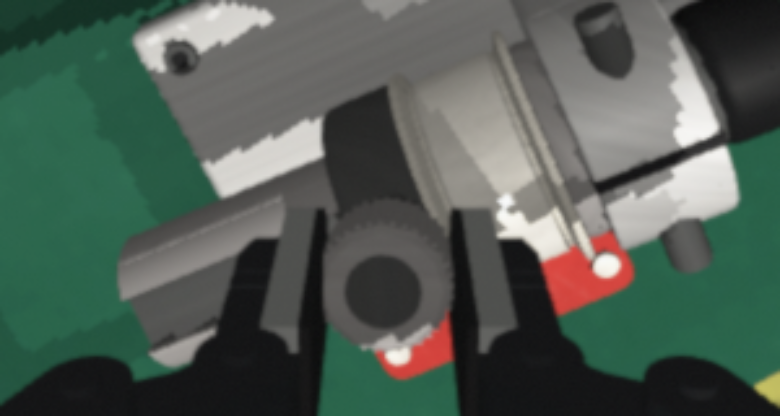

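Call:
play_rows(
  moves=[
    {"x": 0,"y": 0,"z": 0,"turn": 0,"jaw": 2.4},
    {"x": 0,"y": 0,"z": 0,"turn": 0,"jaw": 3},
    {"x": 0,"y": 0,"z": 0,"turn": 0,"jaw": 3.2},
    {"x": 0,"y": 0,"z": 0,"turn": 0,"jaw": 3.2},
    {"x": 0,"y": 0,"z": 0,"turn": 0,"jaw": 3.2},
  ],
)

```text
t: 17.25
tool_pos: [0.5793, -0.0547, 0.1119]
tool_rot: [-0.85, 1.648, -1.648]
contact_force: [0.7, -0.4, 0.3]
opening: 0.0321
```

```bash
python3 st.py; python3 look.py w18
```

```text
17.25 [ 0.5793 -0.0547  0.1119] T [0.044 0.045 0.029] F [ 0.7 -0.4  0.3] h -35.4 q6 0.4 op 0.0321 eff6 0.001
17.25 [ 0.5793 -0.0547  0.1119] [0.044 0.045 0.029] [ 0.7 -0.4  0.3] -35.4 0.4
thumb_head [([278.4, 282.8], 0.71)]
head_top [([278.5, 290.3], 0.85)]
collar [([281.6, 256.2], 0.78)]
0.1 [array([293.7, 303.1]), array([295.2, 315.4])]
0 [array([290.1, 296.4]), array([290.7, 307.1])]
-0.1 [array([286.4, 289.1]), array([286., 298.])]
-0.2 [array([282.7, 281.3]), array([281.3, 288.1])]
-0.3 [array([279. , 273.1]), array([276.7, 277.8])]
```

View pics/w18.png

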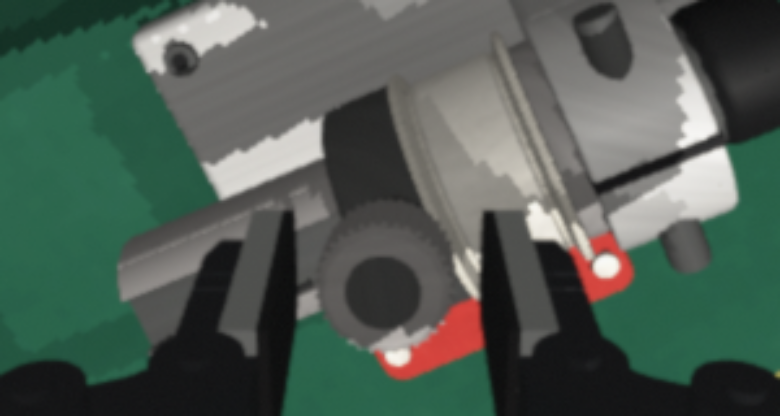

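Call:
play_rows(
  moves=[
    {"x": 0,"y": 0,"z": 0,"turn": 0,"jaw": 2.6},
    {"x": 0,"y": 0,"z": 0,"turn": 0,"jaw": 2},
    {"x": 0,"y": 0,"z": 0,"turn": 0,"jaw": 1.5},
    {"x": 0,"y": 0,"z": 0,"turn": 0,"jaw": 1.5},
    {"x": 0,"y": 0,"z": 0,"turn": 0,"jaw": 1.5},
  ],
)

```text
t: 17.87
tool_pos: [0.579, -0.0547, 0.112]
tool_rot: [-0.851, 1.649, -1.648]
contact_force: [-1.7, 1.1, 2.5]
opening: 0.0215
```

```bash
python3 st.py
```

```text
17.8667 [ 0.579  -0.0547  0.112 ] T [ 0.126  0.255 -0.002] F [-1.7  1.1  2.5] h -35.4 q6 0.4 op 0.0215 eff6 0.018
```

Call:
play_rows(
  moves=[
    {"x": 0,"y": 0.1,"z": 0,"turn": 0,"jaw": 1.5},
    {"x": 0,"y": 0.1,"z": 0,"turn": 0,"jaw": 1.5},
    {"x": 0,"y": 0,"z": 0,"turn": 0,"jaw": 1.5},
  ],
)

```text
t: 18.12
tool_pos: [0.5792, -0.0538, 0.1118]
tool_rot: [-0.851, 1.646, -1.65]
contact_force: [-1.6, -4.8, 0.2]
opening: 0.0211
```

```bash
python3 st.py
```

```text
18.1167 [ 0.5792 -0.0538  0.1118] T [-0.878  0.123  0.019] F [-1.6 -4.8  0.2] h -35.4 q6 0.4 op 0.0211 eff6 0.041
```

Call:
play_rows(
  moves=[
    {"x": 0,"y": -0.1,"z": 0,"turn": 0,"jaw": 1.5},
    {"x": 0,"y": -0.1,"z": 0,"turn": 0,"jaw": 1.5},
    {"x": 0,"y": -0.1,"z": 0,"turn": 0,"jaw": 1.5},
    {"x": 0,"y": -0.1,"z": 0,"turn": 0,"jaw": 1.5},
    {"x": 0,"y": 0,"z": 0,"turn": 0,"jaw": 1.5},
  ],
)

```text
t: 18.53
tool_pos: [0.5789, -0.0555, 0.112]
tool_rot: [-0.85, 1.651, -1.645]
contact_force: [-3.0, 4.4, 3.9]
opening: 0.0212
```

```bash
python3 st.py
```

```text
18.5333 [ 0.5789 -0.0555  0.112 ] T [0.775 0.494 0.076] F [-3.   4.4  3.9] h -35.4 q6 0.39 op 0.0212 eff6 0.058
```

Call:
play_rows(
  moves=[
    {"x": 0,"y": 0.1,"z": 0,"turn": 0,"jaw": 1.5},
    {"x": 0,"y": 0.1,"z": 0,"turn": 0,"jaw": 1.5},
    {"x": 0,"y": 0,"z": 0,"turn": -1.5,"jaw": 1.5},
  ],
)

```text
t: 18.78
tool_pos: [0.5791, -0.0548, 0.1119]
tool_rot: [-0.832, 1.666, -1.666]
contact_force: [-3.6, 0.0, 3.7]
opening: 0.0215
```

```bash
python3 st.py
```

```text
18.7833 [ 0.5791 -0.0548  0.1119] T [0.079 0.419 0.142] F [-3.6  0.   3.7] h -36.9 q6 0.42 op 0.0215 eff6 -0.261
```

Call:
play_rows(
  moves=[
    {"x": 0,"y": 0,"z": 0,"turn": -1.5,"jaw": 1.5},
  ],
)

```text
t: 18.87
tool_pos: [0.5791, -0.0548, 0.1119]
tool_rot: [-0.813, 1.684, -1.684]
contact_force: [-3.6, 1.4, 3.7]
opening: 0.0212
```

```bash
python3 st.py
```

```text
18.8667 [ 0.5791 -0.0548  0.1119] T [0.193 0.413 0.099] F [-3.6  1.4  3.7] h -38.5 q6 0.45 op 0.0212 eff6 -0.114
```

Call:
play_rows(
  moves=[
    {"x": 0,"y": 0,"z": 0,"turn": 0,"jaw": 1.5},
  ],
)

```text
t: 18.95
tool_pos: [0.5791, -0.0548, 0.1119]
tool_rot: [-0.814, 1.684, -1.684]
contact_force: [-3.4, 0.8, 2.8]
opening: 0.0211
```

```bash
python3 st.py
```

```text
18.95 [ 0.5791 -0.0548  0.1119] T [0.156 0.382 0.066] F [-3.4  0.8  2.8] h -38.4 q6 0.45 op 0.0211 eff6 0.297
```

Call:
play_rows(
  moves=[
    {"x": 0,"y": 0,"z": 0,"turn": -2,"jaw": 1.5},
  ],
)

```text
t: 19.03
tool_pos: [0.5791, -0.0548, 0.112]
tool_rot: [-0.789, 1.707, -1.707]
contact_force: [-3.1, 1.6, 4.5]
opening: 0.0216
```

```bash
python3 st.py
```

```text
19.0333 [ 0.5791 -0.0548  0.112 ] T [0.03  0.361 0.166] F [-3.1  1.6  4.5] h -40.4 q6 0.48 op 0.0216 eff6 -0.37
```

Call:
play_rows(
  moves=[
    {"x": 0,"y": 0,"z": 0,"turn": -2,"jaw": 1.5},
  ],
)

```text
t: 19.12
tool_pos: [0.5791, -0.0548, 0.112]
tool_rot: [-0.762, 1.73, -1.731]
contact_force: [-3.1, 0.7, 4.3]
opening: 0.0212
```

```bash
python3 st.py
```

```text
19.1167 [ 0.5791 -0.0548  0.112 ] T [0.086 0.344 0.203] F [-3.1  0.7  4.3] h -42.4 q6 0.52 op 0.0212 eff6 -0.175
```

Call:
play_rows(
  moves=[
    {"x": 0,"y": 0,"z": 0,"turn": -2,"jaw": 1.5},
  ],
)

```text
t: 19.2
tool_pos: [0.5792, -0.0549, 0.112]
tool_rot: [-0.736, 1.753, -1.754]
contact_force: [-3.4, 1.3, 2.8]
opening: 0.0211
```

```bash
python3 st.py
```

```text
19.2 [ 0.5792 -0.0549  0.112 ] T [0.042 0.31  0.188] F [-3.4  1.3  2.8] h -44.4 q6 0.55 op 0.0211 eff6 -0.144
```

Call:
play_rows(
  moves=[
    {"x": 0,"y": 0,"z": 0,"turn": 0,"jaw": 1.5},
    {"x": 0,"y": 0,"z": 0,"turn": 0,"jaw": 1.5},
    {"x": 0,"y": 0,"z": 0,"turn": 0,"jaw": 1.5},
    {"x": 0,"y": 0,"z": 0,"turn": 0,"jaw": 2.4},
    {"x": 0,"y": 0,"z": 0,"turn": 0,"jaw": 3},
    {"x": 0,"y": 0,"z": 0,"turn": 0,"jaw": 3.4},
    {"x": 0,"y": 0,"z": 0,"turn": 0,"jaw": 3.4},
    {"x": 0,"y": 0,"z": 0,"turn": 0,"jaw": 3.4},
  ],
)

```text
t: 19.87
tool_pos: [0.5791, -0.0549, 0.1115]
tool_rot: [-0.737, 1.753, -1.753]
contact_force: [0.6, 0.9, -0.1]
opening: 0.0339
```

Call:
play_rows(
  moves=[
    {"x": 0,"y": 0,"z": 1,"turn": 0,"jaw": 3.4},
    {"x": 0,"y": 0,"z": 1.5,"turn": 0,"jaw": 3.4},
    {"x": 0,"y": 0,"z": 2,"turn": 0,"jaw": 3.4},
    {"x": -1,"y": 0,"z": 2,"turn": 5,"jaw": 3.4},
    {"x": -1,"y": 0,"z": 1,"turn": 7,"jaw": 3.4},
    {"x": -0.5,"y": -0.5,"z": 0,"turn": 7,"jaw": 3.4},
    {"x": 0,"y": 0,"z": 0,"turn": 7,"jaw": 3.4},
    {"x": 0,"y": 0,"z": 0,"turn": 7,"jaw": 3.4},
  ],
)

```text
t: 20.53
tool_pos: [0.5543, -0.0601, 0.1883]
tool_rot: [-1.11, 1.349, -1.352]
contact_force: [-0.5, -0.7, -0.2]
opening: 0.0339
```

```bash
python3 st.py; python3 look.py w19; python3 - <<'E'
from h import *
import cv2
r=eyes.get_image("wrist"); cv2.imwrite("pics/w20.png",r["img"][:,:,::-1])
E
```

```text
20.5333 [ 0.5543 -0.0601  0.1883] T [ 0.026  0.015 -0.012] F [-0.5 -0.7 -0.2] h -11.1 q6 -0.05 op 0.0339 eff6 1.201
20.5333 [ 0.5543 -0.0601  0.1883] [ 0.026  0.015 -0.012] [-0.5 -0.7 -0.2] -11.1 -0.05
thumb_head [([316.8, 202.4], 0.66)]
head_top [([316.0, 207.7], 0.95)]
collar []
0.1 [array([318.3, 222.6]), array([319.6, 228.6])]
0 [array([318.5, 217. ]), array([319.9, 221.6])]
-0.1 [array([318.7, 211. ]), array([320.1, 214.2])]
-0.2 [array([318.8, 204.8]), array([320.2, 206.5])]
-0.3 [array([318.8, 198.5]), array([320.2, 198.7])]
```

View pics/w20.png

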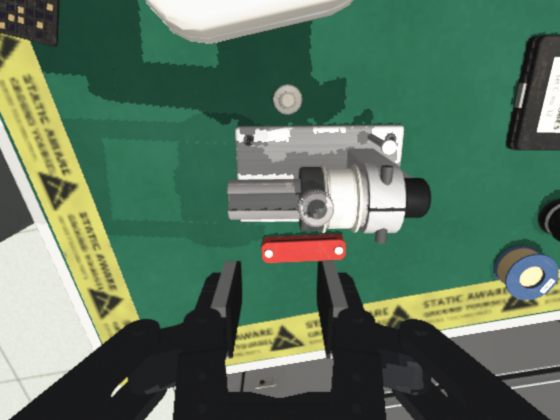

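```bash
python3 - <<'E'
import cv2
a=cv2.imread("pics/w20.png")[155:245,220:400]; cv2.imwrite("pics/w20z.png",cv2.resize(a,None,fx=4.4,fy=4.4,interpolation=cv2.INTER_CUBIC))
E
```

```text
(no output)
```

View pics/w20z.png

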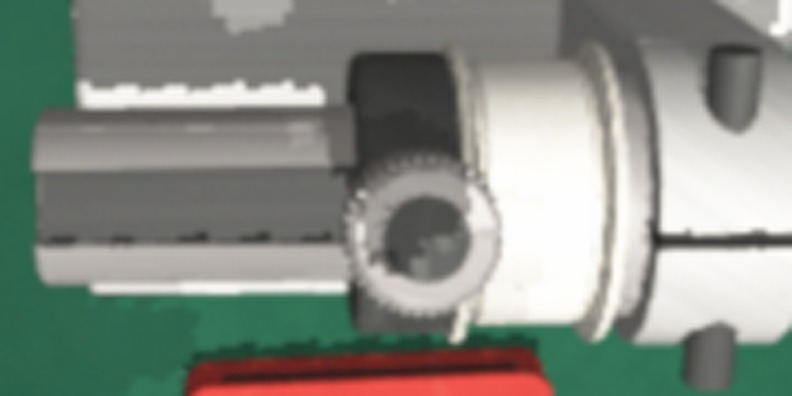

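```bash
python3 -c "
from station import finish_job; print(finish_job())"
```

```text
the job is handed in; nothing more can be done
None
```

I handed the job in at about 20.5 s of the 72 s. As far as I could see and feel, the spool is home and locked, but the screw's final holding force and depth were only inferred, not measured.

- **Pushing home:** I gripped the thumb head and slid the collar and spool in until they stopped. The side force was about 7–8 N there and stayed near 8 N. The last picture shows no gap between collar and spool, or between spool and flange.
- **Lining up:** I swung the collar to about 0.18 rad on the stand's +y side. The pictures put the flat at about 0.2 rad on that side.
- **Tightening:** I turned the head clockwise in two grips, about 1.9 rad in all. The total turn fits the screw resting on the flat, because a shoulder would have stopped it earlier. The torque rose from about 0.1 to 0.23 N m, roughly 0.11–0.13 above free turning, so it may have gone slightly past the 0.12 limit. Readings scatter by about 0.03 N m.
- **Lock check:** I released, gripped again and nudged the head sideways. It pushed back with 4–5 N each way, where the loose collar needs little more than 1 N.
- **A disagreement:** After that first release, torque on re-turning had dropped to about 0.12 N m, so the screw had unwound a little. I turned it about 9° more, until it again read about 0.19 N m, then released. I expect it relaxed a little again and still presses about 20 N, an estimate I could not check.

The arm touched nothing at the end, and I saw no other item on the bench moved.

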